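# Load a pivoting vial bar and trim it level

### The job

The pivoting bar on the bench already carries white-capped vials on its left arm. Hang the blue carrier in the notch on the right arm, easing that arm down by hand to near its stop before letting go, so that the bar never swings fast; then hang the red carrier on the left arm close beside the white one and, without lifting it off again, slide it outward along the bar until the bar stays level by itself. Work gently without pressing hard on the bar, and leave the dish, the yellow roll and the small valve manifold where they are.

Things in the scene. Friction and masses are not known exactly. Their poses are not given: they have to be found in the camera images.
- stand: Grey stand fixed to the bench: base 120x130x10 mm, two upright cheeks (33 mm apart over the outside, 30 mm wide along the bar, tops 138 mm up) hold the bar's pivot. Origin on the bench under the pivot; +y points along the level bar to its left arm, x runs across the bar. The pivot axis is 125 mm above the origin.
- bar (a joint): Tilt of the bar, rad: 0 level, positive left (+y) arm down; hard stops at -0.14 and +0.14. Starts on the left stop. Hardly any friction, but damped: it settles in one to two seconds. A weak spring and the low loads level it: with all three carriers on it tilts about 1 rad per 0.33 N m out of balance, so it leans on a stop when clearly out of balance.
- beam: The aluminium bar, 480 mm long (its y, + = left arm), 15 mm wide (x) and high, smooth. Origin at the pivot, mid-bar; upper face at z = +7.5 mm. It tilts with joint bar. Ridges 5 mm long and 6 mm high cross the upper face at y = +-237 mm and beside the notch. Hang the red carrier with its centre at y = 92 to 125 mm and slide it from there; it balances at 135 to 210 mm.
- white_saddle (a point): Middle of the saddle of the white carrier (white-capped vials), locked on the bar's upper face at y = +55 mm. It has the shape of the loose carriers (36 mm along the bar) with a low black thumb screw in place of a tab, up to 25 mm above the bar's upper face. It weighs 150 g with its vials.
- notch (a point): Centre of the notch on the bar's upper face, at y = -160 mm of the bar: 42 mm of clear bar between two ridges (a carrier is 36 mm long there). Its axes are those of the bar.
- blue_carrier: Loose upright white saddle, blue grip tab, two blue-capped vials; 0.27 to 0.34 kg. Origin: centre of underside. Upside-down U: legs 22 mm apart (x), open below, bridge underside 76 mm up; 36 mm long (y), 98 mm wide over the vial trays (x), vials to 57 mm high. Tab on the bridge 16 mm thick (x), 24 mm wide (y), 82 to 130 mm up: pinch it across x about 108 mm up. x and -x are alike.
- blue_saddle (a point): Middle of the blue carrier's saddle, where it rests on the bar: 76 mm above its origin, same axes.
- red_carrier: Loose carrier of the same shape and size as the blue one, with a red grip tab and two red-capped vials; 0.21 to 0.27 kg. Origin at the centre of its underside, same axes.
- red_saddle (a point): Middle of the red carrier's saddle, where it rests on the bar: 76 mm above its origin, same axes.
- dish: Bystander: loose flat round dish, 91 mm across, 16 mm high, on the bench in front of the stand; origin at its underside.
- roll: Bystander: loose roll of yellow tape, 66 mm across, 25 mm high, left of the stand; origin at its underside.
- manifold: Bystander: loose small white valve manifold with yellow taps on a round foot, 48x94x69 mm, behind the stand; origin at its underside.

How it is judged:
By the outcome, as a careful person would: the job done as asked, in the order asked, and still so for the second after the job is handed in, with the robot touching nothing.
It also fails if it takes over 70 s, if anything falls off the work surface, if the arm or the gripper's body presses on something with over 40 N, if the wrist force passes 120 N, or if a joint passes its speed limit or range.

### The arm

A 6-joint arm with a two-finger parallel gripper is mounted at the origin on a cart in front of the work surface, level with it; the furniture and walls round the work are solid. World frame = base frame: x ahead of the robot, y to its left, z up, the work surface at z = 0. Lengths are in m, angles in rad, forces in N, time in s.
With the tool pointing down it reaches from about 0.25 to 0.725 m from the base axis. Payload 9.7 kg.
Tool frame: the origin (TCP) lies at the centre of the arm's flange, where the gripper is bolted on; the fingertips stand 173 mm ahead of it and the grasp point (between the pads) lies 155 mm ahead of it; y points along the fingers, x is the direction in which the jaws open and shut, and the axes are right-handed (so a half turn about y gives the same grasp; the last joint's range is limited). The gripper opens to 85 mm and grips with 20 to 120 N. Pads are 22 mm wide; open, the fingers measure 114 mm over their backs; the gripper's body (76 mm by 85 mm) begins 54 mm behind the grasp point. The pads swing forward as they close: fully open they stand 13 mm farther back than shut.
Start: joints at [-1.322, 0.087, 0.176, 1.66, 0, 1.571], TCP at [0.135, -0.533, 0.405] pointing down, gripper open.
Joint ranges: [-3.13, 3.13], [-0.85, 1.81], [-1.15, 1.24], [-2.2, 2.28], [-1.44, 1.52], [-3.14, 3.14]. Speed limits (rad/s): [2.22, 2.22, 2.57, 3.14, 3.14, 3.14].

### API

Orientations are given as a unit quaternion [w, x, y, z].
In Python, from plant import manip gives the robot as it stands.
- The arm moves only by the tool carry_out, never from a script. Its argument "motion" is a list of rows, each an object with "hand": the closure, from -1 (fully open) to 1 (shut), so that 0 is half open; "xyz": the shift along the tool's x, y, z in units of 40 mm (1.0 is 40 mm), a list of three; "angular": the turn, a rotation vector about the tool's x, y, z in units of 6 degrees (1.0 is 6 degrees), a list of three. In form: [{"hand": hand, "xyz": [x, y, z], "angular": [wx, wy, wz]}, ...]. A call has 1 to 12 rows; each row shifts and turns the pose as measured when the row begins, along the tool's axes as they then stand; what a row does not reach is not made up. A row lasts 1/10 s, in which the tool goes at most 50 mm and 8.59 degrees, less where a joint would pass 70% of its speed; a pose out of reach is approached as far as the arm can. A call is refused whole if a number of a shift passes 1 or a number of a turn 1, either way. A call with a gripper value outside its range is refused whole. The fingers move at their own pace and stop on an object; "force" is the grip in N (left out, the last holds). Time passes only in rows, so rows that do not move let the fingers close. It gives the time, the measured TCP pose, the force and the opening at its end, in the units of the state.
- manip.state(): the state, without advancing time (a new reading comes with each control period).
- manip.read_camera(name): name is "side" or "top"; returns the picture (480x640x3 uint8, blue, green, red); there is no depth.
- manip.calibration(name): a dict with "fx", "fy", "cx", "cy" (pixels), "k1" (the pictures are not rectified: a ray, as slopes to the right and down, at radius r is drawn at 1 + k1 r^2 times it, then the intrinsics apply), "rvec" (rotation vector, rad) and "tvec" (3), from world to camera coordinates, as OpenCV has them. Camera axes: x right, y down, z forward; pixel columns grow to the right and rows downward; lengths in m; the calibration is good to about 2 mm. A picture is of the moment at which its call begins. calibration takes no time and is no camera call.
- manip.finish_job(): hands the job in, once; it reports no verdict.
The state is a dict: "time": time; "q": joint angles; "joint_vel": joint speeds; "joint_efforts": joint torques, N m; "eef_pos": TCP position; "ee_rot": TCP orientation; "force": force on the tool from outside, world axes, zero at the start; "ft_torque": the same for the moment, N m; "grip_width": opening from 0.0 (shut) to 1.0 (fully open).
Only numpy, scipy, OpenCV 4.12 (cv2) and the standard library are available. Lean on these libraries where they do the work, as an engineer would, in place of code of your own. Each camera call takes 0.05 s, during which the arm holds its last target.

## Working session

There is one attempt and no reset: what is moved stays moved. The work goes in short steps, Python scripts to look and compute and a tool call to move; the robot and the scene stay as the last step left them, time stands still between calls to the robot, and variables do not carry over. Pictures are saved under pics/ and viewed, and the job is handed in when it is done.

Besides the shell and the picture viewer there is one more tool, called as name([rows], argument=value, ...), one row to a line, values as JSON. carry_out: Moves the arm, as the interface text tells. Its arguments: {"type":"object","properties":{"motion":{"type":"array","items":{"type":"object","properties":{"hand":{"type":"number"},"xyz":{"type":"array","items":{"type":"number"}},"angular":{"type":"array","items":{"type":"number"}}}}},"force":{"type":"number"}},"required":["motion"]}

```bash
ls; mkdir -p pics; python3 - <<'E'
from plant import manip
import cv2
print(manip.state())
for n in("side","top"):
    im=manip.read_camera(n); cv2.imwrite(f"pics/{n}0.png",im); print(n,manip.calibration(n))
E
```

```text
pics
{'time': 0.0, 'q': array([-1.32200350e+00,  8.74730860e-02,  1.75146696e-01,  1.65977299e+00,
        3.28920432e-06,  1.57081482e+00]), 'joint_vel': array([-0.00047588,  0.00113366,  0.00183333,  0.0009459 ,  0.00031313,
        0.00030944]), 'joint_efforts': array([-2.22994968e-03, -5.20389998e+01,  4.64802969e+01,  1.63462147e-02,
       -1.50396418e-04,  1.07417614e-05]), 'eef_pos': array([ 0.13543246, -0.53307874,  0.4039822 ]), 'ee_rot': array([ 0.55845389, -0.55788641,  0.43446648, -0.43374057]), 'force': array([ 0.09950201,  0.01615442, -0.28558789]), 'ft_torque': array([-0.02698997, -0.01621207,  0.00262518]), 'grip_width': 1.0002603156083478}
side {'fx': 510.3820515496399, 'fy': 510.3820515496399, 'cx': 331.2911923515551, 'cy': 239.24098009253217, 'k1': -0.06288191155527208, 'rvec': array([ 2.33964684,  0.92407661, -0.33750107]), 'tvec': array([-0.45496754, -0.19996492,  1.43641213])}
top {'fx': 526.7489660473519, 'fy': 526.7489660473519, 'cx': 319.1385588829841, 'cy': 238.15151711414237, 'k1': 0.04976081510688727, 'rvec': array([ 2.15804346, -2.14289136,  0.13582386]), 'tvec': array([0.03293182, 0.58704275, 1.40156029])}
```

View pics/side0.png

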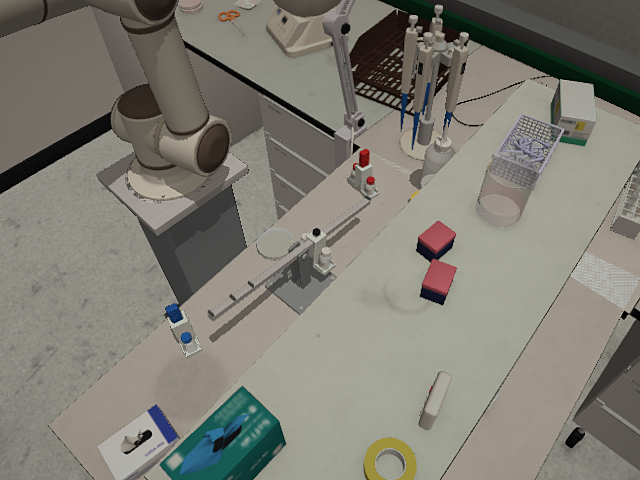

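View pics/top0.png

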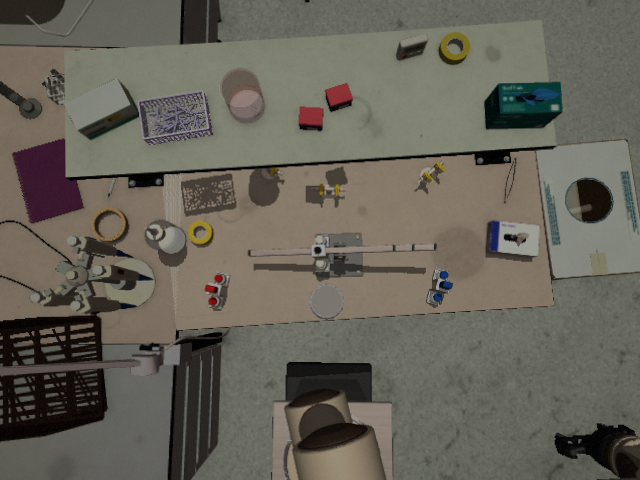

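The side view shows the bar on the left stop, with blue at about (180,330) and red at (365,175). In the top view the bar runs from (250,252) to (435,247), with blue at (440,285) and red at (215,290). I'll enlarge these areas next.

```bash
cat > h.py <<'E'
import numpy as np, cv2
from plant import manip
from scipy.spatial.transform import Rotation as R
def proj(n,P):
    c=manip.calibration(n); P=np.atleast_2d(P)
    X=R.from_rotvec(c['rvec']).apply(P)+c['tvec']
    s=X[:,:2]/X[:,2:]; r2=(s**2).sum(1,keepdims=True)
    return s*(1+c['k1']*r2)*[c['fx'],c['fy']]+[c['cx'],c['cy']]
def ray(n,uv):
    c=manip.calibration(n); d=(np.array(uv,float)-[c['cx'],c['cy']])/[c['fx'],c['fy']]
    s=d.copy()
    for _ in range(30): s=d/(1+c['k1']*(s@s))
    Rm=R.from_rotvec(c['rvec']).inv()
    return Rm.apply(-c['tvec']),Rm.apply([s[0],s[1],1])
def atz(n,uv,z):
    o,d=ray(n,uv); return o+d*(z-o[2])/d[2]
def tri(uvs,uvt):
    A=[];b=[]
    for n,uv in(("side",uvs),("top",uvt)):
        o,d=ray(n,uv); d/=np.linalg.norm(d); M=np.eye(3)-np.outer(d,d); A.append(M);b.append(M@o)
    x=np.linalg.lstsq(np.vstack(A),np.hstack(b),rcond=None)[0]
    return x, [float(np.linalg.norm(A[i]@x-b[i])) for i in (0,1)]
def crop(src,dst,x0,y0,w,h,k):
    im=cv2.imread(src)[y0:y0+h,x0:x0+w]; im=cv2.resize(im,None,fx=k,fy=k,interpolation=cv2.INTER_CUBIC)
    for x in range((x0//10+1)*10,x0+w,10): cv2.line(im,((x-x0)*k,0),((x-x0)*k,4 if x%50 else 12),(0,255,255),1)
    for y in range((y0//10+1)*10,y0+h,10): cv2.line(im,(0,(y-y0)*k),(4 if y%50 else 12,(y-y0)*k),(0,255,255),1)
    cv2.imwrite(dst,im)
E
python3 - <<'E'
from h import *
crop('pics/top0.png','pics/t_a.png',200,225,130,95,6)
crop('pics/top0.png','pics/t_b.png',325,225,130,95,6)
crop('pics/side0.png','pics/s_a.png',150,260,130,100,6)
crop('pics/side0.png','pics/s_b.png',260,140,130,100,6)
E
```

```text
(no output)
```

View pics/t_a.png

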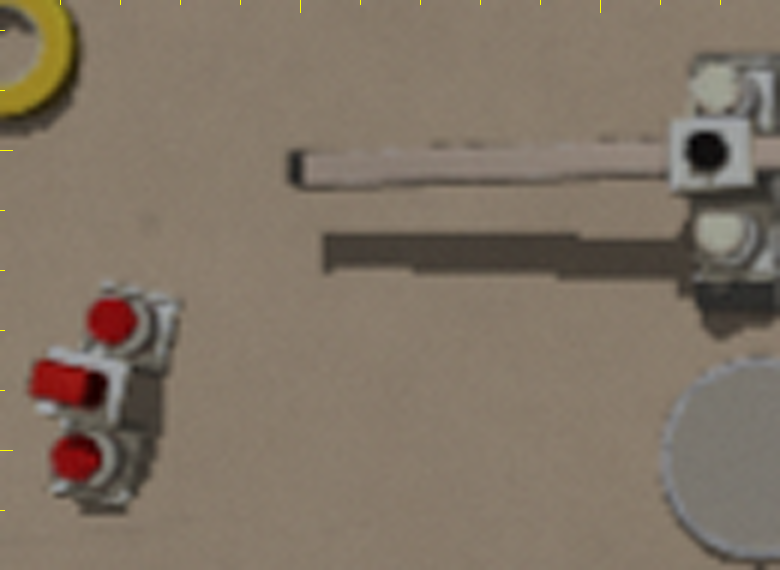

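View pics/t_b.png

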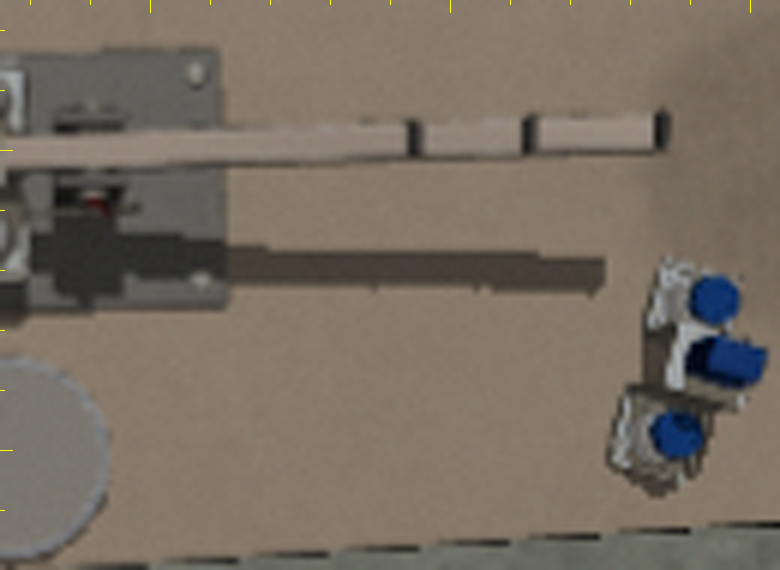

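View pics/s_a.png

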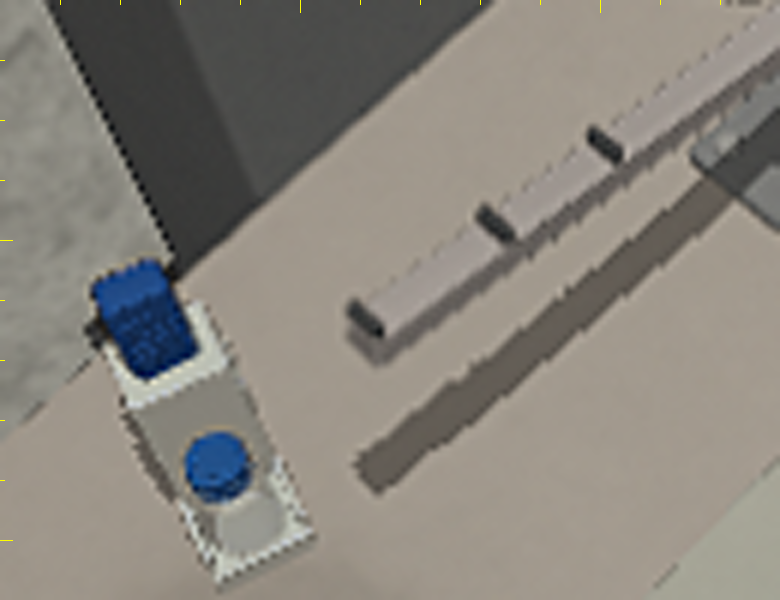

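View pics/s_b.png

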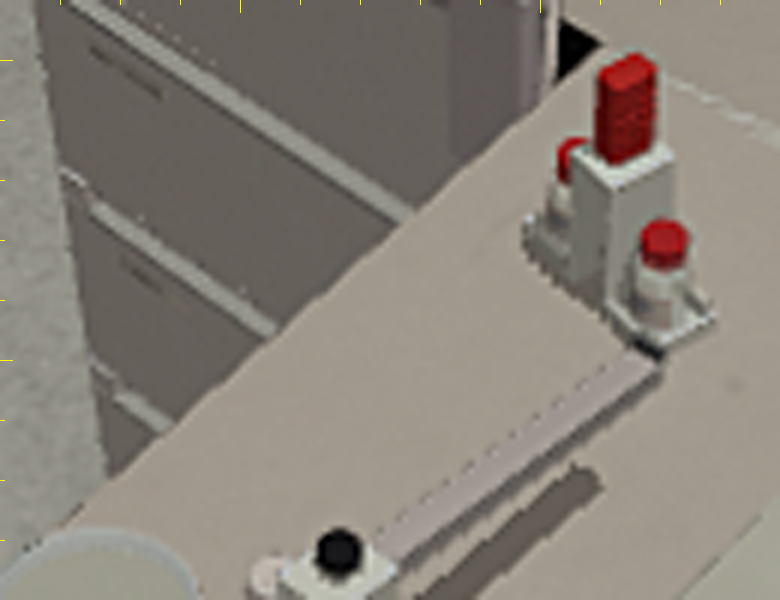

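```bash
cat > fit.py <<'E'
from h import *
from scipy.optimize import least_squares
T=lambda x,y,ox,oy:(ox+(x+.5)/6-.5,oy+(y+.5)/6-.5)
# beam
pts=[(-136.5,),( -183.5,),(-237,),(237,)]
L=np.array([[0,-.1365,.0135],[0,-.1835,.0135],[0,-.237,.0135],[0,.237,.0135]])
ut=np.array([T(414,138,325,225),T(528,135,325,225),T(661,131,325,225),T(296,168,200,225)])
us=np.array([T(605,145,150,260),T(496,223,150,260),T(366,318,150,260)])
def beam(p,L):
    return np.array([p[0],p[1],.125])+R.from_euler('ZX',[p[2],p[3]]).apply(L)  # tilt: +y down => rot about x negative
def f(p):
    W=beam(p,L)
    return np.r_[(proj('top',W)-ut).ravel(),(proj('side',W[:3])-us).ravel()]
s=least_squares(f,[.45,0,0,-.14]); print('beam',s.x.round(4)); print(s.fun.round(2))
print('notch',beam(s.x,[[0,-.16,.0075]]),'white',beam(s.x,[[0,.055,.0075]]))
def car(name,t,sd,g):
    # t: caps a,b (top view), tab top; params x,y,yaw,capoffset
    def W(p):
        return np.array([p[0],p[1],0])+R.from_euler('Z',p[2]).apply([[p[3],0,.057],[-p[3],0,.057],[0,0,.130]])
    def f(p):
        w=W(p); r=[(proj('top',w)-np.array(t)).ravel()]
        for i,u in sd: r.append((proj('side',w[i])-np.array(u)).ravel())
        return np.concatenate(r)
    s=least_squares(f,g); print(name,s.x.round(4)); print(s.fun.round(2))
car('blue',[T(715,298,325,225),T(677,435,325,225),T(745,363,325,225)],[(0,T(217,455,150,260)),(2,T(130,285,150,260))],[.35,-.25,0,.035])
car('red',[T(112,322,200,225),T(76,458,200,225),T(50,380,200,225)],[(0,T(665,238,260,140)),(1,T(577,155,260,140)),(2,T(626,72,260,140))],[.35,.25,0,.035])
# bystanders
print('dish',atz('top',(327,302),.016),'roll',atz('top',(201,233),.025),'manif',atz('top',(330,190),.06))
E
python3 fit.py
```

```text
beam [ 0.5456 -0.0162  0.0285 -0.1234]
[-0.06 -0.26  0.04 -0.42 -0.14 -0.52 -0.92 -0.14 -0.5  -0.67 -0.41 -0.07
 -0.4   0.4 ]
notch [[ 0.55014162 -0.17396337  0.15213859]] white [[0.54405624 0.03931466 0.12567259]]
blue [ 0.4597 -0.2873 -0.2649  0.0316]
[-0.07 -0.25  0.57 -0.07 -1.42 -0.83 -0.46  0.2  -0.77 -0.54]
red [ 0.4461  0.3128 -0.212   0.0312]
[-0.25 -0.77 -0.02 -0.4   1.39  0.01 -0.23 -0.76  0.18 -0.71 -0.03 -0.87]
dish [0.41400438 0.01443068 0.016     ] roll [0.60080069 0.36345227 0.025     ] manif [0.71658264 0.00830938 0.06      ]
```

```bash
cat >> h.py <<'E'
def beamT(p,L): # p: x,y,yaw,tilt (positive left down)
    return np.array([p[0],p[1],.125])+R.from_euler('ZX',[p[2],-p[3]]).apply(np.array(L,float))
def box(x0,x1,y0,y1,z0,z1):
    return np.array([[x,y,z] for x in(x0,x1) for y in(y0,y1) for z in(z0,z1)])
E_=[(0,1),(2,3),(4,5),(6,7),(0,2),(1,3),(4,6),(5,7),(0,4),(1,5),(2,6),(3,7)]
def over(im,n,P,x0,y0,k,col):
    uv=(proj(n,P)-[x0,y0]+.5)*k-.5
    for a,b in E_: cv2.line(im,tuple(int(round(v)) for v in uv[a]),tuple(int(round(v)) for v in uv[b]),col,1,cv2.LINE_AA)
BEAM=[box(-.0075,.0075,-.24,.24,-.0075,.0075)]+[box(-.0075,.0075,c-.0025,c+.0025,.0075,.0135) for c in(-.1365,-.1835,-.237,.237)]
CARR=[box(-.008,.008,-.012,.012,.082,.130),box(-.049,.049,-.018,.018,0,.004),box(-.014,.014,-.018,.018,.0,.082)]
def ovl(src,dst,n,x0,y0,w,h,k,items):
    im=cv2.imread(src)[y0:y0+h,x0:x0+w]; im=cv2.resize(im,None,fx=k,fy=k,interpolation=cv2.INTER_CUBIC)
    for P,c in items: over(im,n,P,x0,y0,k,c)
    cv2.imwrite(dst,im)
def carP(p): return [np.array([p[0],p[1],p[3] if len(p)>3 else 0])+R.from_euler('Z',p[2]).apply(b) for b in CARR]
E
cat > ov0.py <<'E'
from h import *
from scipy.optimize import least_squares
exec(open('fit.py').read().split('def beam(')[0].split('import least_squares')[1])
def f(p):
    W=beamT([*p,.14],L); return np.r_[(proj('top',W)-ut).ravel(),(proj('side',W[:3])-us).ravel()]
s=least_squares(f,[.55,0,0]); print(s.x,s.fun.round(2))
B=[(beamT([*s.x,.14],b),(0,255,0)) for b in BEAM]
bl=[(b,(0,255,255)) for b in carP([.4597,-.2873,-.2649])]
rd=[(b,(0,255,255)) for b in carP([.4461,.3128,-.212])]
A=B+bl+rd
ovl('pics/top0.png','pics/o1.png','top',200,225,130,95,6,A)
ovl('pics/top0.png','pics/o2.png','top',325,225,130,95,6,A)
ovl('pics/side0.png','pics/o3.png','side',150,260,130,100,6,A)
ovl('pics/side0.png','pics/o4.png','side',260,140,130,100,6,A)
a=[cv2.imread(f'pics/o{i}.png') for i in(1,2,3,4)]
cv2.imwrite('pics/oA.png',np.vstack([cv2.resize(a[0][:,:],(600,438))[90:],cv2.resize(a[1],(600,438))[:250]]))
print('shelf edge',[atz('top',(300,168),z) for z in(0,.3,.5)])
q=manip.state()['ee_rot']; print(R.from_quat(q,scalar_first=True).as_matrix().round(3))
E
python3 ov0.py
```

```text
[ 0.54623771 -0.01684153  0.0297665 ] [ 0.12 -0.66  0.26 -0.88  0.16 -1.05 -0.33 -0.1  -0.47 -1.02 -0.43 -0.62
 -0.51 -0.37]
shelf edge [array([0.79378484, 0.09349144, 0.        ]), array([0.71270589, 0.08011876, 0.3       ]), array([0.65865326, 0.07120365, 0.5       ])]
[[ 0.246 -0.     0.969]
 [-0.969  0.001  0.246]
 [-0.001 -1.     0.   ]]
```

```bash
ls pics
```

```text
o1.png
o2.png
o3.png
o4.png
oA.png
s_a.png
s_b.png
side0.png
t_a.png
t_b.png
top0.png
```

View pics/o1.png

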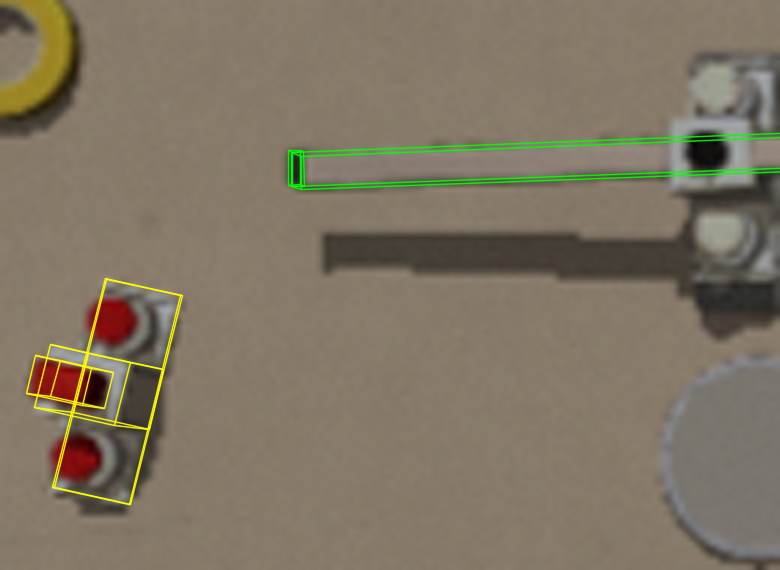

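View pics/o2.png

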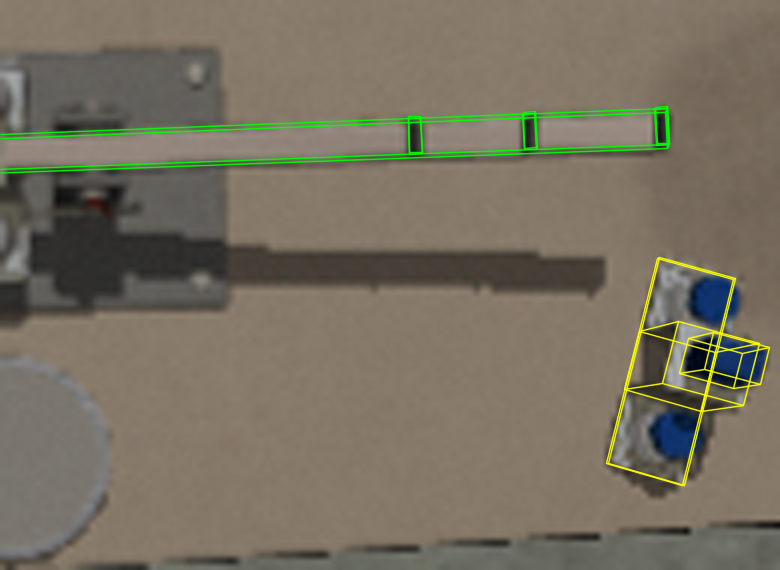

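View pics/o3.png

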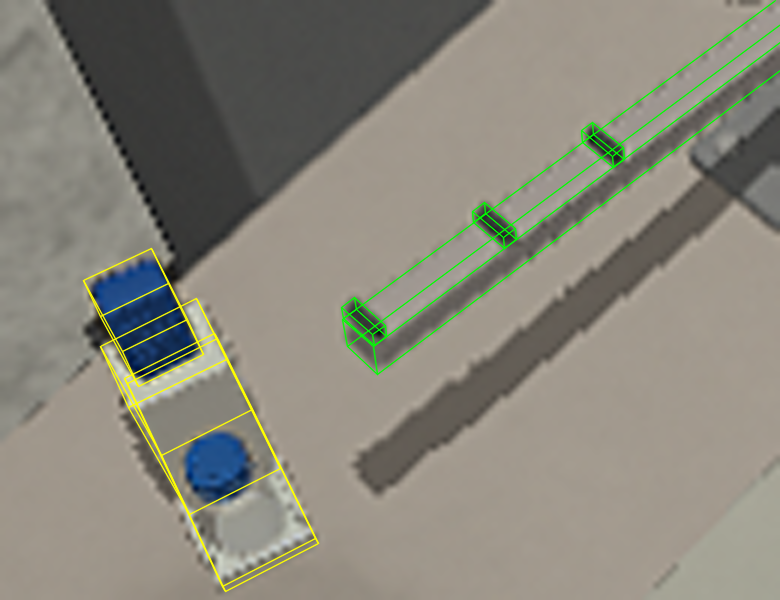

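View pics/o4.png

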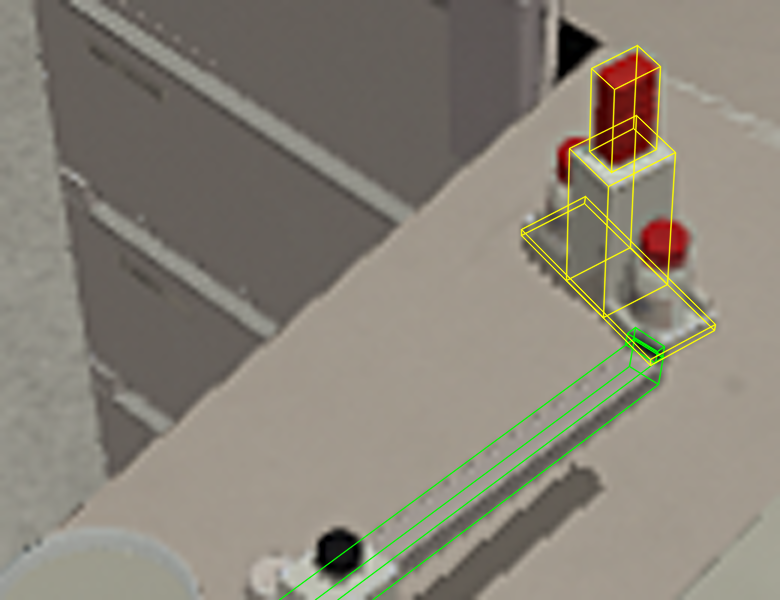

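```bash
cat >> h.py <<'E'
def tool(a,tilt=0):
    """tool rot with jaw x at world yaw a, y down, tilted about jaw x like the bar (positive left down)"""
    x=np.array([np.cos(a),np.sin(a),0]); y=np.array([0,0,-1.]); z=np.cross(x,y)
    M=R.from_matrix(np.c_[x,y,z])
    return R.from_rotvec(-tilt*x)*M
def cur():
    s=manip.state(); return s,np.array(s['eef_pos']),R.from_quat(s['ee_rot'],scalar_first=True)
def plan(tp,tR,n,p=None,r=None):
    if p is None: s,p,r=cur()
    rv=(r.inv()*tR).as_rotvec()
    print('dist mm',(1e3*(tp-p)).round(1),'rot deg',np.degrees(rv).round(1))
    rr=r
    for i in range(n):
        d=rr.inv().apply((tp-p)/n)/.04; a=np.degrees(rv)/n/6
        print(i,d.round(2),a.round(2)); rr=rr*R.from_rotvec(rv/n)
def st():
    s,p,r=cur(); M=r.as_matrix()
    print('t',round(s['time'],2),'p',p.round(4),'F',s['force'].round(2),'w',round(s['grip_width'],3),'jawyaw',round(float(np.arctan2(M[1,0],M[0,0])),4),'tilt y-axis',M[:,1].round(4))
E
python3 - <<'E'
from h import *
plan(np.array([.4597,-.2873,.37]),tool(-.265),12)
E
```

```text
dist mm [324.3 245.8 -34. ] rot deg [ -0.  -60.6  -0.1]
0 [-0.33  0.07  0.78] [-0.   -0.84 -0.  ]
1 [-0.26  0.07  0.81] [-0.   -0.84 -0.  ]
2 [-0.19  0.07  0.83] [-0.   -0.84 -0.  ]
3 [-0.11  0.07  0.84] [-0.   -0.84 -0.  ]
4 [-0.04  0.07  0.85] [-0.   -0.84 -0.  ]
5 [0.03 0.07 0.85] [-0.   -0.84 -0.  ]
6 [0.11 0.07 0.84] [-0.   -0.84 -0.  ]
7 [0.18 0.07 0.83] [-0.   -0.84 -0.  ]
8 [0.25 0.07 0.81] [-0.   -0.84 -0.  ]
9 [0.32 0.07 0.78] [-0.   -0.84 -0.  ]
10 [0.39 0.07 0.75] [-0.   -0.84 -0.  ]
11 [0.46 0.07 0.71] [-0.   -0.84 -0.  ]
```

carry_out([
  {"hand":-1,"xyz":[-0.33,0.07,0.78],"angular":[0,-0.84,0]},
  {"hand":-1,"xyz":[-0.26,0.07,0.81],"angular":[0,-0.84,0]},
  {"hand":-1,"xyz":[-0.19,0.07,0.83],"angular":[0,-0.84,0]},
  {"hand":-1,"xyz":[-0.11,0.07,0.84],"angular":[0,-0.84,0]},
  {"hand":-1,"xyz":[-0.04,0.07,0.85],"angular":[0,-0.84,0]},
  {"hand":-1,"xyz":[0.03,0.07,0.85],"angular":[0,-0.84,0]},
  {"hand":-1,"xyz":[0.11,0.07,0.84],"angular":[0,-0.84,0]},
  {"hand":-1,"xyz":[0.18,0.07,0.83],"angular":[0,-0.84,0]},
], force=30)

```text
time: 0.9
eef_pos: [0.355, -0.3631, 0.3775]
ee_rot: [0.677, -0.674, 0.21, -0.207]
force: [0.6, -0.3, -0.1]
grip_width: 0.999
```

```bash
python3 - <<'E'
from h import *
st()
plan(np.array([.4597,-.2873,.37]),tool(-.265),5)
E
```

```text
t 0.9 p [ 0.355  -0.3631  0.3775] F [ 0.6  -0.34 -0.14] w 0.999 jawyaw -0.5992 tilt y-axis [-0.0033  0.0053 -1.    ]
dist mm [104.7  75.8  -7.5] rot deg [ -0.2 -19.1  -0.3]
0 [0.22 0.04 0.61] [-0.01 -0.64 -0.01]
1 [0.26 0.04 0.59] [-0.01 -0.64 -0.01]
2 [0.3  0.04 0.57] [-0.01 -0.64 -0.01]
3 [0.34 0.04 0.55] [-0.01 -0.64 -0.01]
4 [0.37 0.04 0.53] [-0.01 -0.64 -0.01]
```

carry_out([
  {"hand":-1,"xyz":[0.22,0.04,0.61],"angular":[0,-0.64,0]},
  {"hand":-1,"xyz":[0.26,0.04,0.59],"angular":[0,-0.64,0]},
  {"hand":-1,"xyz":[0.3,0.04,0.57],"angular":[0,-0.64,0]},
  {"hand":-1,"xyz":[0.34,0.04,0.55],"angular":[0,-0.64,0]},
  {"hand":-1,"xyz":[0.37,0.04,0.53],"angular":[0,-0.64,0]},
  {"hand":-1,"xyz":[0,0,0],"angular":[0,0,0]},
])

```text
time: 1.5
eef_pos: [0.4656, -0.2802, 0.3662]
ee_rot: [0.705, -0.699, 0.088, -0.083]
force: [-0.7, -0.5, -0.4]
grip_width: 0.999
```

```bash
python3 - <<'E'
from h import *
st()
plan(np.array([.4597,-.2873,.37]),tool(-.265),1)
im=manip.read_camera('side'); cv2.imwrite('pics/side1.png',im)
crop('pics/side1.png','pics/s1.png',90,190,150,180,4)
print(proj('side',[[.4597,-.2873,.215],[.4597,-.2873,.13]]))
E
```

```text
t 1.5 p [ 0.4656 -0.2802  0.3662] F [-0.65 -0.46 -0.43] w 0.999 jawyaw -0.2423 tilt y-axis [-0.0067  0.0084 -0.9999]
dist mm [-5.9 -7.1  3.8] rot deg [-0.4  1.3 -0.5]
0 [-0.1  -0.1  -0.21] [-0.06  0.22 -0.08]
[[158.3206619  283.40546789]
 [170.48491419 306.52857903]]
```

View pics/s1.png

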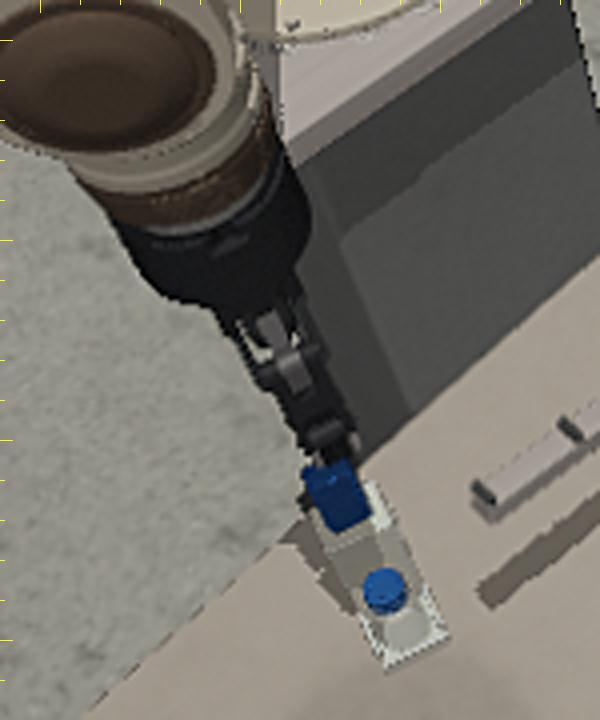

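carry_out([
  {"hand":-1,"xyz":[-0.1,0,-0.21],"angular":[-0.06,0.2,-0.08]},
  {"hand":-1,"xyz":[0,0,0],"angular":[0,0,0]},
])

```text
time: 1.75
eef_pos: [0.4578, -0.289, 0.366]
ee_rot: [-0.7, 0.701, -0.095, 0.094]
force: [0.2, -0.0, -0.1]
grip_width: 0.999
```

```bash
python3 - <<'E'
from h import *
st()
plan(np.array([.4597,-.2873,.265]),tool(-.265),4)
E
```

```text
t 1.75 p [ 0.4578 -0.289   0.366 ] F [ 0.24 -0.01 -0.09] w 0.999 jawyaw -0.269 tilt y-axis [-1.2e-03 -7.0e-04 -1.0e+00]
dist mm [   1.9    1.7 -101. ] rot deg [ 0.1 -0.2 -0.1]
0 [0.01 0.63 0.01] [ 0.   -0.01 -0.  ]
1 [0.01 0.63 0.01] [ 0.   -0.01 -0.  ]
2 [0.01 0.63 0.01] [ 0.   -0.01 -0.  ]
3 [0.01 0.63 0.01] [ 0.   -0.01 -0.  ]
```

carry_out([
  {"hand":-1,"xyz":[0.01,0.7,0.02],"angular":[0,0,0]},
  {"hand":-1,"xyz":[0.01,0.7,0.02],"angular":[0,0,0]},
  {"hand":-1,"xyz":[0,0.6,0],"angular":[0,0,0]},
  {"hand":-1,"xyz":[0,0.35,0],"angular":[0,0,0]},
  {"hand":-1,"xyz":[0,0,0],"angular":[0,0,0]},
])

```text
time: 2.25
eef_pos: [0.455, -0.2918, 0.2711]
ee_rot: [-0.699, 0.701, -0.098, 0.1]
force: [0.1, -0.4, 0.2]
grip_width: 1.001
```

```bash
python3 - <<'E'
from h import *
st()
plan(np.array([.4597,-.2873,.265]),tool(-.265),1)
im=manip.read_camera('top'); cv2.imwrite('pics/top1.png',im)
crop('pics/top1.png','pics/t1.png',380,230,100,100,6)
im=manip.read_camera('side'); cv2.imwrite('pics/side1b.png',im)
crop('pics/side1b.png','pics/s1.png',110,260,120,100,6)
E
```

```text
t 2.25 p [ 0.455  -0.2918  0.2711] F [ 0.13 -0.41  0.18] w 1.001 jawyaw -0.2803 tilt y-axis [ 0.0023 -0.0036 -1.    ]
dist mm [ 4.7  4.5 -6.1] rot deg [ 0.2 -0.9  0.2]
0 [0.08 0.15 0.14] [ 0.03 -0.15  0.03]
```

View pics/s1.png

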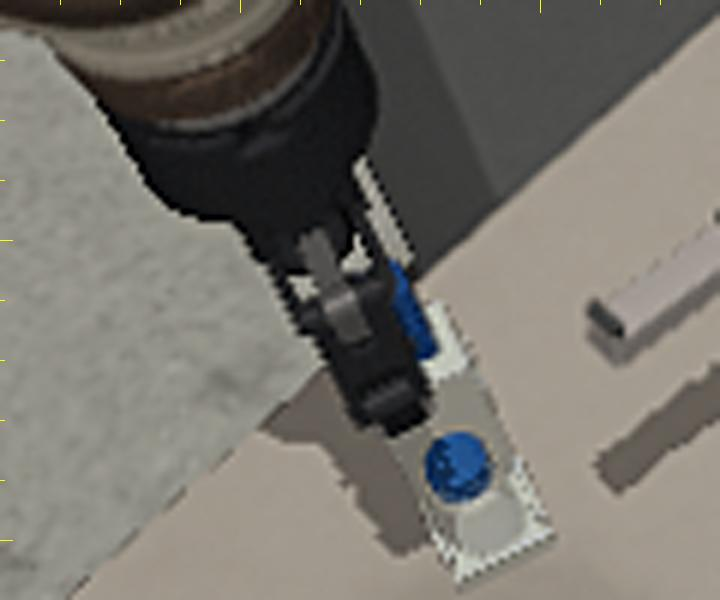

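View pics/t1.png

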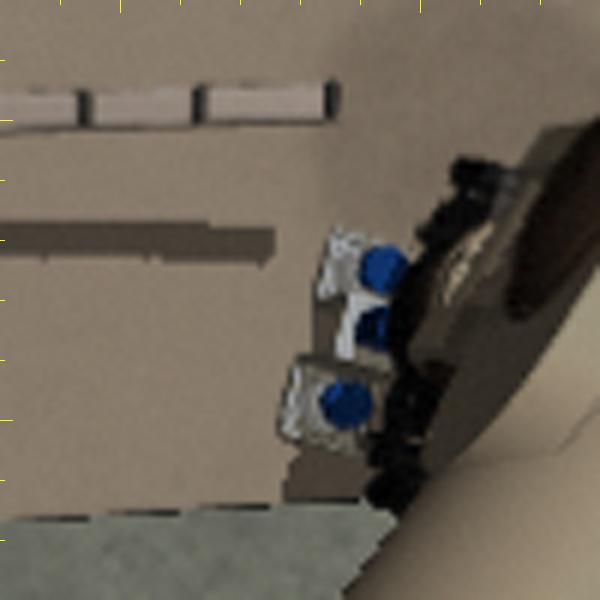

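carry_out([
  {"hand":-1,"xyz":[0.08,0.15,0.14],"angular":[0.03,-0.12,0.03]},
  {"hand":-1,"xyz":[0,0,0],"angular":[0,0,0]},
  {"hand":-1,"xyz":[0,0,0],"angular":[0,0,0]},
])

```text
time: 2.65
eef_pos: [0.4613, -0.2877, 0.2702]
ee_rot: [-0.7, 0.702, -0.092, 0.096]
force: [-0.4, -0.5, -0.6]
grip_width: 0.999
```

```bash
python3 - <<'E'
from h import *
st()
plan(np.array([.4597,-.2873,.265]),tool(-.265),1)
im=manip.read_camera('side'); cv2.imwrite('pics/side1c.png',im)
crop('pics/side1c.png','pics/s1.png',110,260,120,100,6)
st()
E
```

```text
t 2.65 p [ 0.4613 -0.2877  0.2702] F [-0.39 -0.55 -0.56] w 0.999 jawyaw -0.2665 tilt y-axis [ 0.0064 -0.0034 -1.    ]
dist mm [-1.6  0.4 -5.2] rot deg [ 0.1 -0.1  0.4]
0 [-0.04  0.13 -0.  ] [ 0.02 -0.01  0.07]
t 2.7 p [ 0.4613 -0.2876  0.2701] F [-1.1  -0.09  0.13] w 0.999 jawyaw -0.2665 tilt y-axis [ 0.0063 -0.0033 -1.    ]
```

View pics/s1.png

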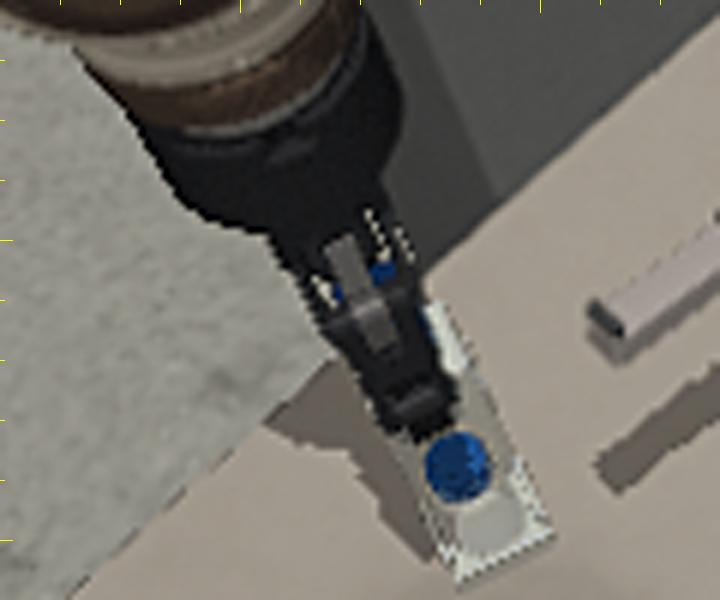

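carry_out([
  {"hand":-1,"xyz":[-0.04,0.15,0],"angular":[0.02,0,0.07]},
  {"hand":0,"xyz":[0,0,0],"angular":[0,0,0]},
  {"hand":0.5,"xyz":[0,0,0],"angular":[0,0,0]},
  {"hand":1,"xyz":[0,0,0],"angular":[0,0,0]},
  {"hand":1,"xyz":[0,0,0],"angular":[0,0,0]},
  {"hand":1,"xyz":[0,0,0],"angular":[0,0,0]},
], force=40)

```text
time: 3.3
eef_pos: [0.4598, -0.2872, 0.2641]
ee_rot: [0.701, -0.701, 0.094, -0.094]
force: [-0.3, -0.3, -2.5]
grip_width: 0.179
```

```bash
python3 - <<'E'
from h import *
st()
E
```

```text
t 3.3 p [ 0.4598 -0.2872  0.2641] F [-0.25 -0.3  -2.48] w 0.179 jawyaw -0.2663 tilt y-axis [-2.e-04  7.e-04 -1.e+00]
```

carry_out([
  {"hand":1,"xyz":[0,-0.3,0],"angular":[0,0,0]},
  {"hand":1,"xyz":[0,-0.6,0],"angular":[0,0,0]},
  {"hand":1,"xyz":[0,-0.9,0],"angular":[0,0,0]},
  {"hand":1,"xyz":[0,-0.9,0],"angular":[0,0,0]},
  {"hand":1,"xyz":[0,-0.9,0],"angular":[0,0,0]},
  {"hand":1,"xyz":[0,-0.7,0],"angular":[0,0,0]},
  {"hand":1,"xyz":[0,-0.3,0],"angular":[0,0,0]},
  {"hand":1,"xyz":[0,0,0],"angular":[0,0,0]},
])

```text
time: 4.1
eef_pos: [0.4584, -0.2865, 0.4576]
ee_rot: [0.702, -0.7, 0.095, -0.092]
force: [0.8, -0.3, -2.7]
grip_width: 0.18
```

```bash
cat > bt.py <<'E'
from h import *
BP=[.5462,-.0168,.0298]
def tgt(y,tilt,h=0,off=.188,dx=0,dy=0):
    """TCP pose for carrier saddle at beam y, h above the face"""
    t=beamT([*BP,tilt],[[dx,y+dy,.0075+h+off]])[0]
    return t,tool(BP[2],tilt)
E
python3 - <<'E'
from bt import *
st()
t,r=tgt(-.16,.14,.11); print(t); plan(t,r,8)
import os
im=manip.read_camera('side'); cv2.imwrite('pics/side2.png',im)
im=manip.read_camera('top'); cv2.imwrite('pics/top2.png',im)
st()
E
```

```text
t 4.1 p [ 0.4584 -0.2865  0.4576] F [ 0.81 -0.3  -2.75] w 0.18 jawyaw -0.2665 tilt y-axis [-0.0038  0.0027 -1.    ]
[ 0.54965045 -0.13255272  0.44983789]
dist mm [ 91.3 153.9  -7.7] rot deg [ -8.1 -16.9  -1.4]
0 [0.15 0.02 0.54] [-0.17 -0.35 -0.03]
1 [0.17 0.02 0.53] [-0.17 -0.35 -0.03]
2 [0.19 0.01 0.53] [-0.17 -0.35 -0.03]
3 [ 0.21 -0.    0.52] [-0.17 -0.35 -0.03]
4 [ 0.23 -0.01  0.51] [-0.17 -0.35 -0.03]
5 [ 0.25 -0.02  0.5 ] [-0.17 -0.35 -0.03]
6 [ 0.26 -0.03  0.49] [-0.17 -0.35 -0.03]
7 [ 0.28 -0.03  0.48] [-0.17 -0.35 -0.03]
t 4.2 p [ 0.4585 -0.2865  0.4553] F [ 0.3   0.09 -3.61] w 0.183 jawyaw -0.2664 tilt y-axis [-0.006   0.0041 -1.    ]
```

View pics/side2.png

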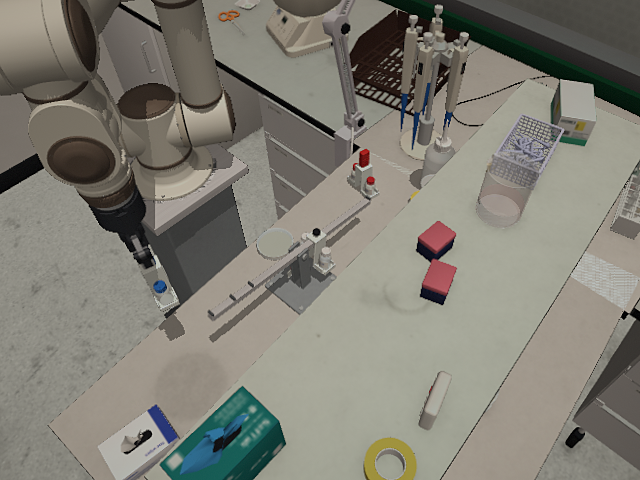

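The blue carrier is lifted and hangs clear at about (165,280) in the side view. Next I'll move it over the notch, tilted to match the bar.

carry_out([
  {"hand":1,"xyz":[0.1,-0.03,0.4],"angular":[-0.17,-0.35,-0.03]},
  {"hand":1,"xyz":[0.17,0,0.53],"angular":[-0.17,-0.35,-0.03]},
  {"hand":1,"xyz":[0.19,0,0.53],"angular":[-0.17,-0.35,-0.03]},
  {"hand":1,"xyz":[0.21,0,0.52],"angular":[-0.17,-0.35,-0.03]},
  {"hand":1,"xyz":[0.23,-0.01,0.51],"angular":[-0.17,-0.35,-0.03]},
  {"hand":1,"xyz":[0.25,-0.02,0.5],"angular":[-0.17,-0.35,-0.03]},
  {"hand":1,"xyz":[0.26,-0.03,0.4],"angular":[-0.17,-0.35,-0.03]},
  {"hand":1,"xyz":[0.2,-0.03,0.2],"angular":[-0.1,-0.2,0]},
  {"hand":1,"xyz":[0,0,0],"angular":[0,0,0]},
  {"hand":1,"xyz":[0,0,0],"angular":[0,0,0]},
])

```text
time: 5.2
eef_pos: [0.5452, -0.148, 0.4376]
ee_rot: [-0.66, 0.751, -0.0, -0.015]
force: [-0.3, -0.4, -3.2]
grip_width: 0.183
```

```bash
python3 - <<'E'
from bt import *
st()
t,r=tgt(-.16,.14,.11); print(t); plan(t,r,1)
st()
E
```

```text
t 5.2 p [ 0.5452 -0.148   0.4376] F [-0.32 -0.38 -3.22] w 0.183 jawyaw 0.0201 tilt y-axis [-0.0207 -0.1297 -0.9913]
[ 0.54965045 -0.13255272  0.44983789]
dist mm [ 4.5 15.5 12.3] rot deg [-0.6 -0.4 -1.4]
0 [ 0.11 -0.36  0.34] [-0.1  -0.06 -0.23]
t 5.2 p [ 0.5452 -0.148   0.4376] F [-0.32 -0.38 -3.22] w 0.183 jawyaw 0.0201 tilt y-axis [-0.0207 -0.1297 -0.9913]
```

carry_out([
  {"hand":1,"xyz":[0.06,-0.2,0.2],"angular":[-0.05,-0.03,-0.12]},
  {"hand":1,"xyz":[0.05,-0.18,0.15],"angular":[-0.05,-0.03,-0.1]},
  {"hand":1,"xyz":[0,0,0],"angular":[0,0,0]},
])

```text
time: 5.5
eef_pos: [0.5489, -0.1326, 0.4518]
ee_rot: [-0.656, 0.755, 0.01, -0.009]
force: [1.1, -0.6, -2.0]
grip_width: 0.181
```

```bash
python3 - <<'E'
from bt import *
st()
im=manip.read_camera('side'); cv2.imwrite('pics/side3.png',im)
im=manip.read_camera('top'); cv2.imwrite('pics/top3.png',im)
st()
t,r=tgt(-.16,.14,.11); print(t); plan(t,r,1)
crop('pics/side3.png','pics/s1.png',160,200,130,120,6)
crop('pics/top3.png','pics/t1.png',350,200,120,100,6)
E
```

```text
t 5.5 p [ 0.5489 -0.1326  0.4518] F [ 1.15 -0.58 -2.04] w 0.181 jawyaw 0.0263 tilt y-axis [ 0.0037 -0.1397 -0.9902]
t 5.6 p [ 0.5488 -0.133   0.451 ] F [-0.31 -0.39 -3.11] w 0.181 jawyaw 0.0261 tilt y-axis [ 0.0023 -0.1395 -0.9902]
[ 0.54965045 -0.13255272  0.44983789]
dist mm [ 0.8  0.5 -1.2] rot deg [-0.  -0.2 -0.1]
0 [0.02 0.03 0.01] [-0.   -0.03 -0.02]
```

View pics/s1.png

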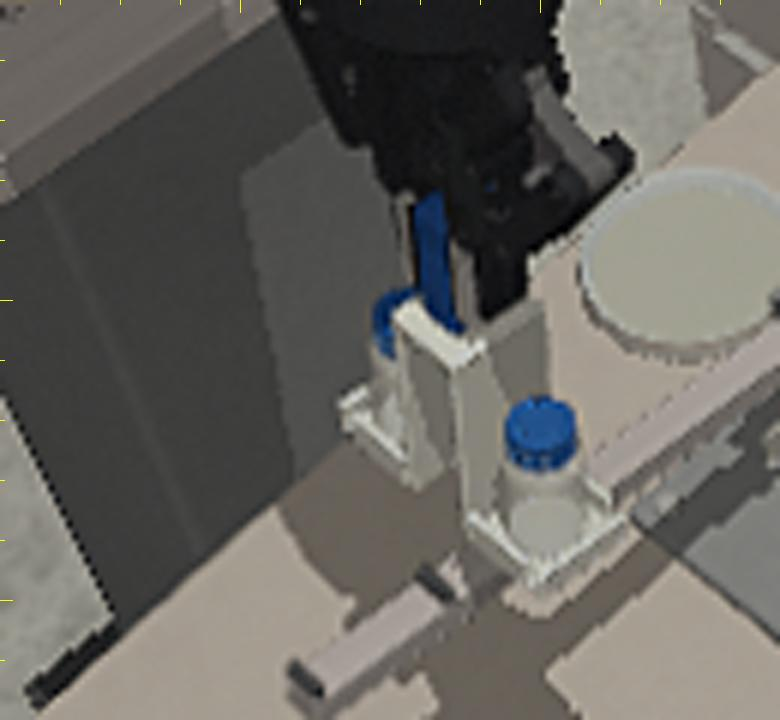

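View pics/t1.png

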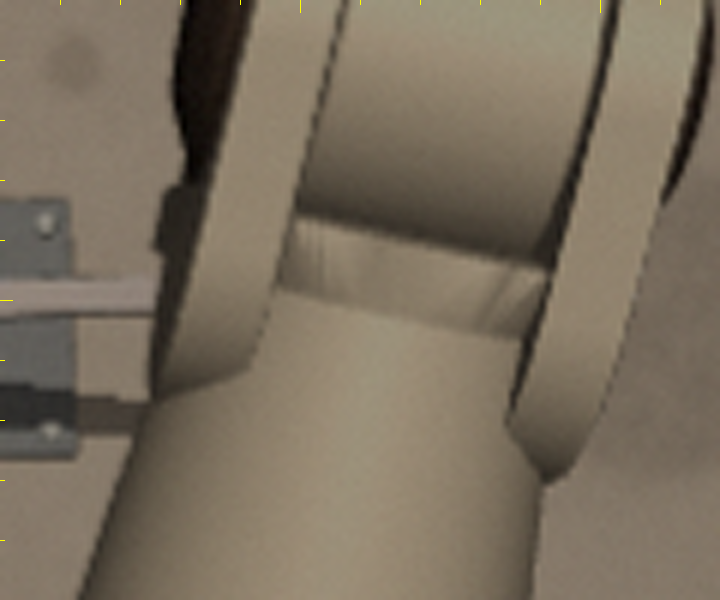

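```bash
cat >> bt.py <<'E'
# more exact carrier boxes: legs
CARR2=[box(-.008,.008,-.012,.012,.082,.130),box(-.014,-.011,-.018,.018,0,.082),box(.011,.014,-.018,.018,0,.082),box(-.049,-.014,-.018,.018,0,.004),box(.014,.049,-.018,.018,0,.004)]
def heldP(p,r,off=.2641,e=(0,0,0)):
    M=r.as_matrix(); x=M[:,0]; z=-M[:,1]; y=np.cross(z,x); o=p-z*off
    C=np.c_[x,y,z]
    return [o+(b+np.array(e))@C.T for b in CARR2]
def show(src,dst,n,x0,y0,w,h,k,tilt,held=None):
    it=[]
    if tilt is not None: it+=[(beamT([*BP,tilt],b),(0,255,0)) for b in BEAM]
    for H in (held or []): it+=[(b,(0,255,255)) for b in H]
    ovl(src,dst,n,x0,y0,w,h,k,it)
E
python3 - <<'E'
from bt import *
s,p,r=cur()
show('pics/side3.png','pics/s2.png','side',160,200,130,120,6,.14,[heldP(p,r)])
E
```

```text
(no output)
```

View pics/s2.png

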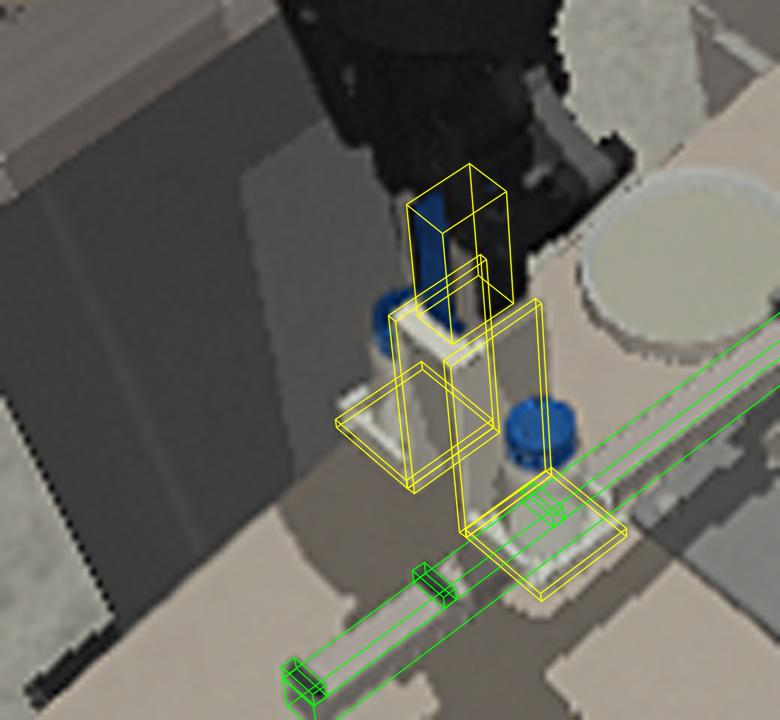

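```bash
python3 - <<'E'
from bt import *
s,p,r=cur()
M=r.as_matrix(); x=M[:,0]; z=-M[:,1]; y=np.cross(z,x); o=p-z*.2641
C=np.c_[x,y,z]
for l in ([.0316,0,.057],[-.0316,0,.057],[0,-.018,.082]):
    print(((proj('side',o+C@np.array(l))-[160,200]+.5)*6-.5).round())
for ax in C.T: print((proj('side',[o+C@[.03,0,.057]+ax*.01])-proj('side',[o+C@[.03,0,.057]]))*6)
crop('pics/side3.png','pics/s3.png',215,240,60,65,12)
E
```

```text
[[539. 420.]]
[[402. 309.]]
[[419. 340.]]
[[22.4568107  18.20673739]]
[[ 24.71070952 -17.64589621]]
[[ -1.32917937 -21.54577794]]
```

View pics/s3.png

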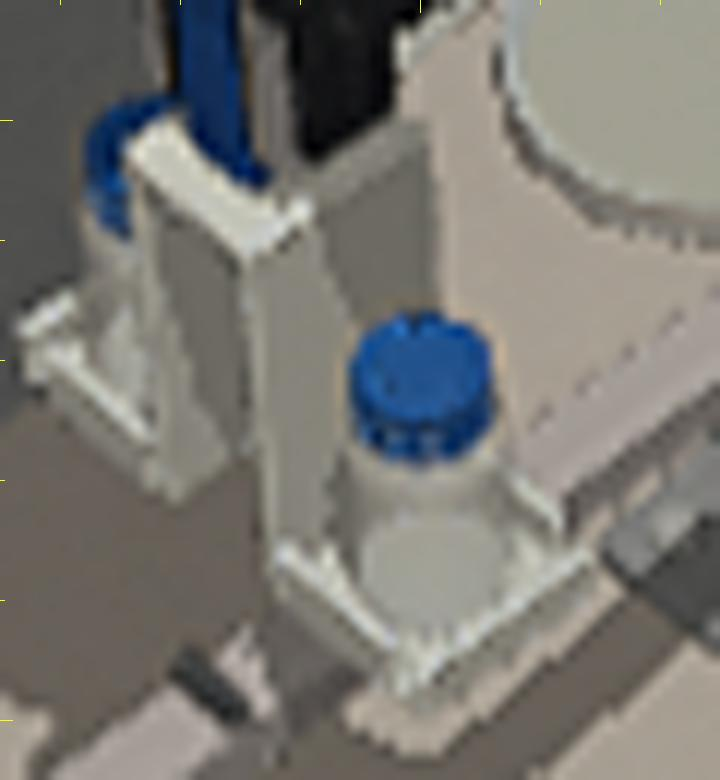

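carry_out([
  {"hand":1,"xyz":[0.02,0.3,0.01],"angular":[0,-0.03,0]},
  {"hand":1,"xyz":[0,0.35,0],"angular":[0,0,0]},
  {"hand":1,"xyz":[0,0.2,0],"angular":[0,0,0]},
  {"hand":1,"xyz":[0,0,0],"angular":[0,0,0]},
])

```text
time: 6.0
eef_pos: [0.5495, -0.1383, 0.4138]
ee_rot: [-0.656, 0.755, 0.01, -0.011]
force: [-0.3, -0.1, -2.2]
grip_width: 0.185
```

```bash
python3 - <<'E'
from bt import *
st()
t,r=tgt(-.16,.14,.06); plan(t,r,1)
im=manip.read_camera('side'); cv2.imwrite('pics/side4.png',im)
s,p,r=cur()
show('pics/side4.png','pics/s2.png','side',180,220,100,100,8,.14,[heldP(p,r)])
crop('pics/side4.png','pics/s1.png',180,220,100,100,8)
E
```

```text
t 6.0 p [ 0.5495 -0.1383  0.4138] F [-0.34 -0.06 -2.22] w 0.185 jawyaw 0.0287 tilt y-axis [ 0.0011 -0.1394 -0.9902]
dist mm [  0.4  -1.2 -13.5] rot deg [-0.  -0.  -0.2]
0 [0.01 0.34 0.02] [-0.   -0.01 -0.03]
```

View pics/s1.png

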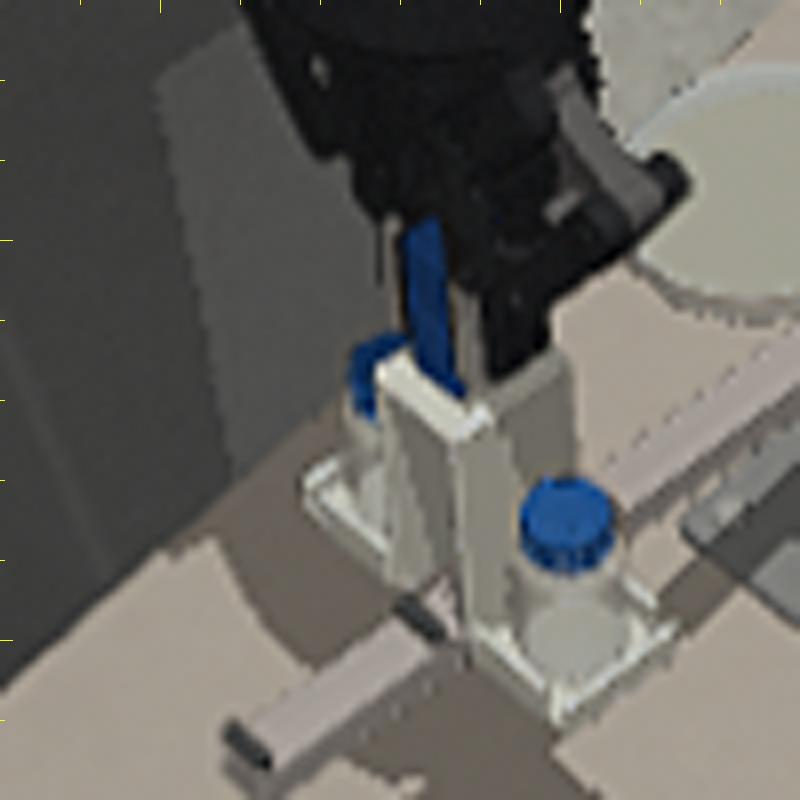

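```bash
python3 - <<'E'
from bt import *
s,p,r=cur()
show('pics/side4.png','pics/s2.png','side',205,265,50,48,16,.14,[heldP(p,r)])
crop('pics/side4.png','pics/s1.png',205,265,50,48,16)
a=cv2.imread('pics/s1.png')[100:600,:700];b=cv2.imread('pics/s2.png')[100:600,:700]
cv2.imwrite('pics/s3.png',np.hstack([cv2.resize(a,(560,400))[:,:400],cv2.resize(b,(560,400))[:,:400]]))
E
```

```text
(no output)
```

View pics/s1.png

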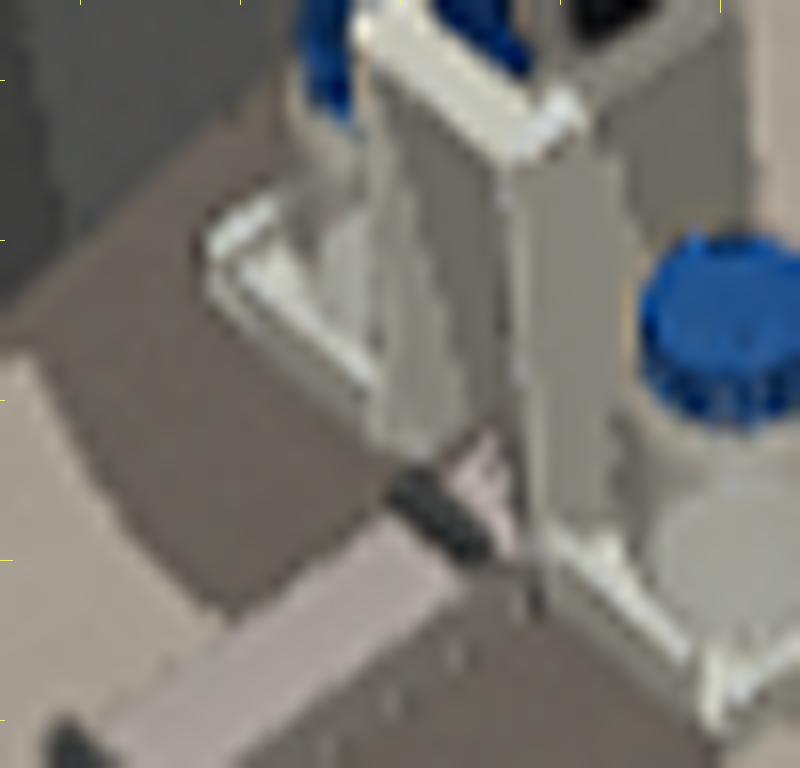

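View pics/s2.png

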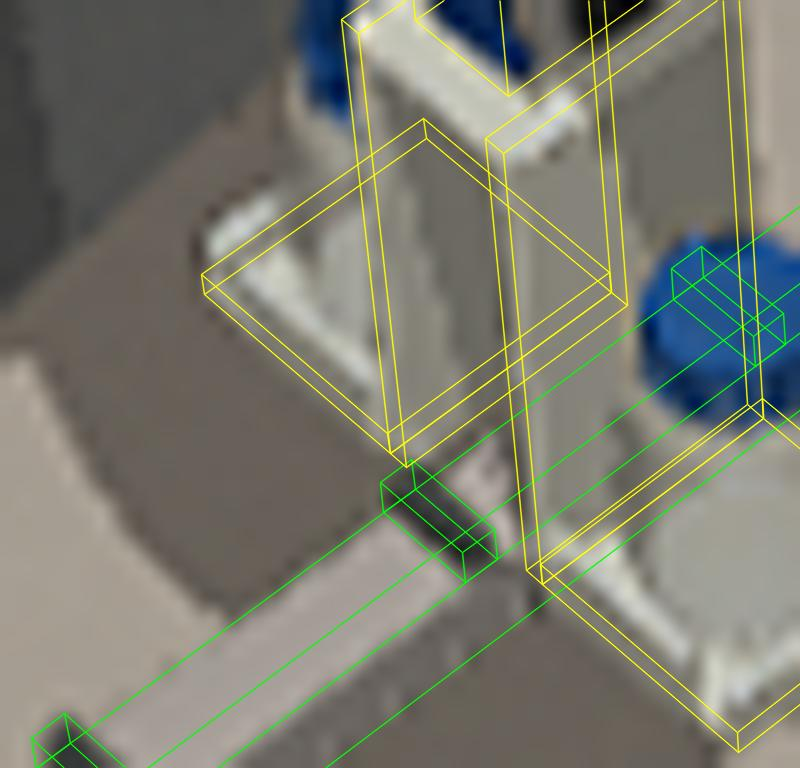

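carry_out([
  {"hand":1,"xyz":[0.03,0.2,0.01],"angular":[0,0,0]},
  {"hand":1,"xyz":[0.02,0.35,0.01],"angular":[0,0,0]},
  {"hand":1,"xyz":[0,0.35,0],"angular":[0,0,0]},
  {"hand":1,"xyz":[0,0.2,0],"angular":[0,0,0]},
  {"hand":1,"xyz":[0,0,0],"angular":[0,0,0]},
])

```text
time: 6.55
eef_pos: [0.5519, -0.1441, 0.3673]
ee_rot: [-0.656, 0.755, 0.01, -0.01]
force: [-0.3, -0.0, -2.8]
grip_width: 0.182
```

```bash
python3 - <<'E'
from bt import *
st()
t,r=tgt(-.16,.14,.02); plan(t,r,1)
im=manip.read_camera('side'); cv2.imwrite('pics/side5.png',im)
st()
s,p,r=cur()
show('pics/side5.png','pics/s2.png','side',205,265,50,48,16,.14,[heldP(p,r)])
crop('pics/side5.png','pics/s1.png',205,255,50,48,16)
E
```

```text
t 6.55 p [ 0.5519 -0.1441  0.3673] F [-0.29 -0.04 -2.85] w 0.182 jawyaw 0.0287 tilt y-axis [ 0.0022 -0.1396 -0.9902]
dist mm [-1.9 -1.  -6.6] rot deg [ 0.  -0.  -0.1]
0 [-0.05  0.17 -0.  ] [ 0.   -0.01 -0.02]
t 6.6 p [ 0.5519 -0.144   0.3679] F [ 0.01 -0.71 -3.45] w 0.181 jawyaw 0.0287 tilt y-axis [ 0.0027 -0.1397 -0.9902]
```

View pics/s1.png

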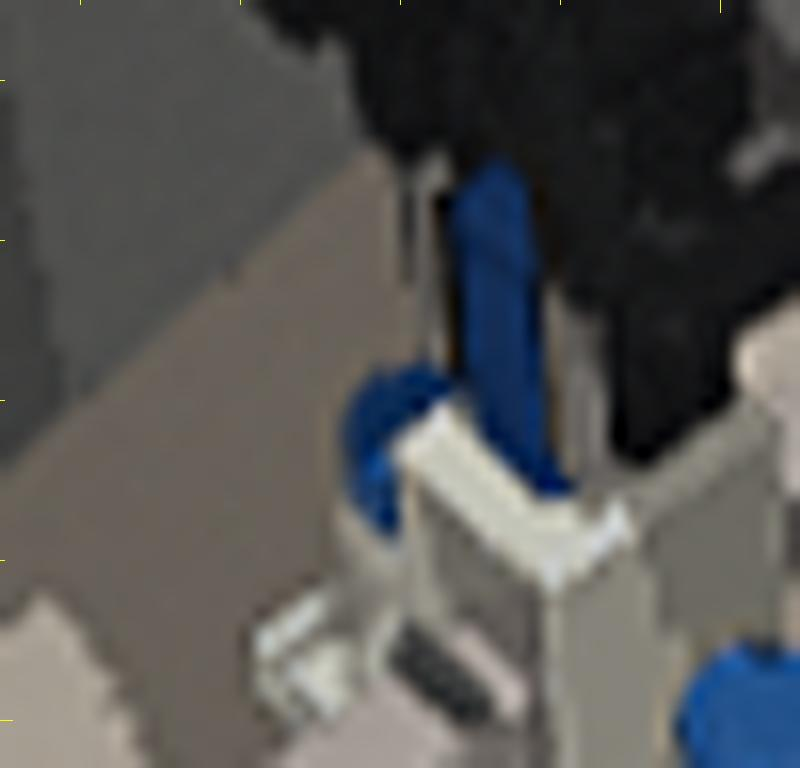

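carry_out([
  {"hand":1,"xyz":[-0.02,0.15,0],"angular":[0,0,0]},
  {"hand":1,"xyz":[0,0.15,0],"angular":[0,0,0]},
  {"hand":1,"xyz":[0,0.1,0],"angular":[0,0,0]},
  {"hand":1,"xyz":[0,0,0],"angular":[0,0,0]},
])

```text
time: 7.0
eef_pos: [0.5513, -0.1464, 0.352]
ee_rot: [-0.656, 0.755, 0.011, -0.009]
force: [0.6, -1.0, -2.9]
grip_width: 0.185
```

```bash
python3 - <<'E'
from bt import *
st()
t,r=tgt(-.16,.14,.0); plan(t,r,1)
im=manip.read_camera('side'); cv2.imwrite('pics/side6.png',im)
st()
s,p,r=cur()
show('pics/side6.png','pics/s2.png','side',205,265,50,48,16,.14,[heldP(p,r)])
crop('pics/side6.png','pics/s1.png',205,265,50,48,16)
E
```

```text
t 7.0 p [ 0.5513 -0.1464  0.352 ] F [ 0.6  -1.04 -2.86] w 0.185 jawyaw 0.0288 tilt y-axis [ 0.0047 -0.1402 -0.9901]
dist mm [ -1.2  -1.5 -11.1] rot deg [ 0.  -0.1  0. ]
0 [-0.03  0.28  0.  ] [ 0.01 -0.01  0.  ]
t 7.05 p [ 0.5514 -0.1464  0.3524] F [ 0.02  0.23 -2.79] w 0.184 jawyaw 0.0289 tilt y-axis [ 0.005  -0.1402 -0.9901]
```

View pics/s1.png

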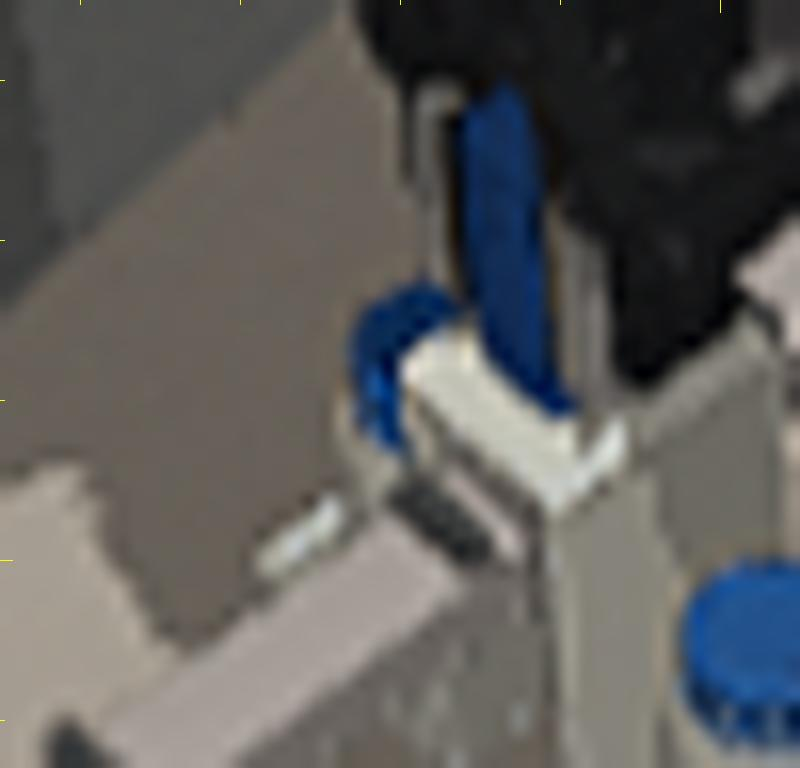

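View pics/s2.png

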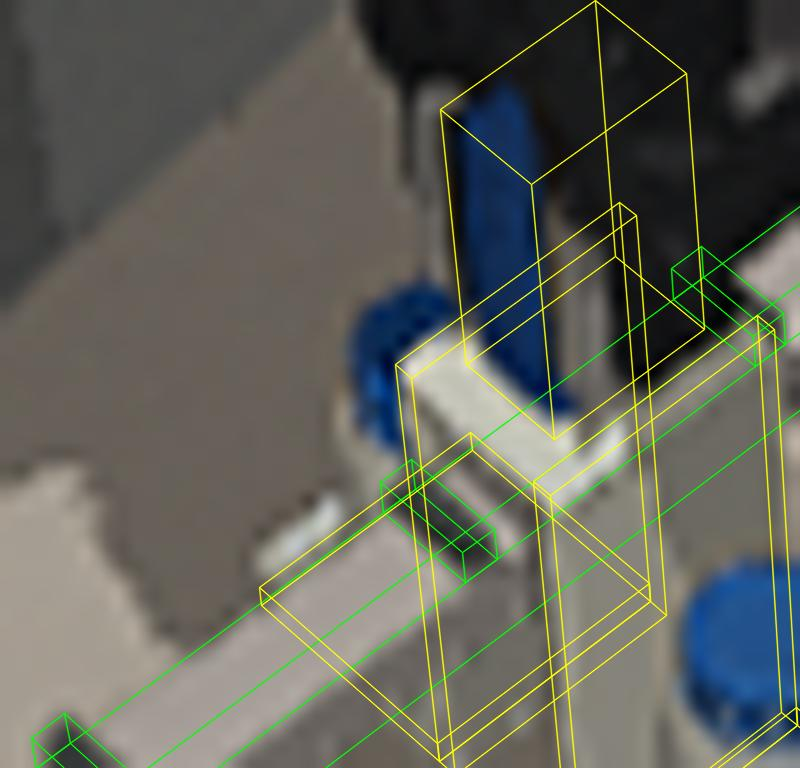

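carry_out([
  {"hand":1,"xyz":[-0.01,0.12,-0.01],"angular":[0,0,0]},
  {"hand":1,"xyz":[0,0.1,0],"angular":[0,0,0]},
  {"hand":1,"xyz":[0,0,0],"angular":[0,0,0]},
])

```text
time: 7.35
eef_pos: [0.5511, -0.1481, 0.3435]
ee_rot: [-0.655, 0.755, 0.011, -0.009]
force: [0.5, -0.9, -2.7]
grip_width: 0.181
```

```bash
python3 - <<'E'
from bt import *
st()
t,r=tgt(-.16,.14,.0); plan(t,r,1)
im=manip.read_camera('side'); cv2.imwrite('pics/side7.png',im)
st()
crop('pics/side7.png','pics/s1.png',205,265,50,48,16)
E
```

```text
t 7.35 p [ 0.5511 -0.1481  0.3435] F [ 0.53 -0.85 -2.72] w 0.181 jawyaw 0.0289 tilt y-axis [ 0.0058 -0.1404 -0.9901]
dist mm [-1.   0.3 -2.6] rot deg [ 0.1 -0.1  0.1]
0 [-0.02  0.06  0.02] [ 0.01 -0.01  0.02]
t 7.4 p [ 0.5511 -0.1481  0.3438] F [ 0.81 -0.04 -2.55] w 0.184 jawyaw 0.0289 tilt y-axis [ 0.006  -0.1405 -0.9901]
```

View pics/s1.png

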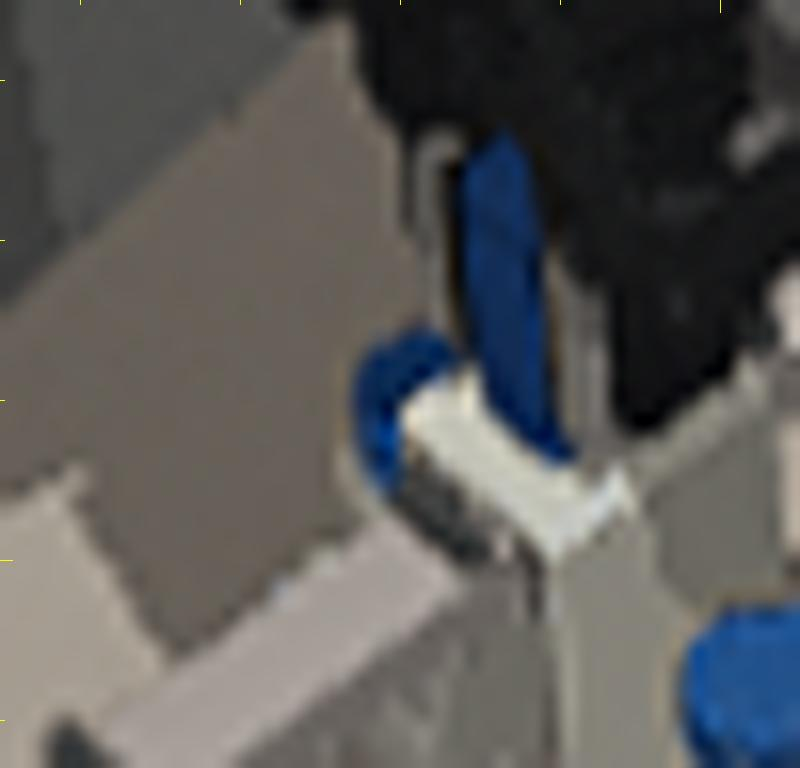

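```bash
cat >> bt.py <<'E'
def arc(y,t0,t1,n,h=0,off=.188,dx=0,dy=0):
    s,p,r=cur()
    tp,tr=tgt(y,t0,h,off,dx,dy); print('start err tool', (r.inv().apply(tp-p)/.04).round(3), np.degrees((r.inv()*tr).as_rotvec()).round(2))
    pp,rr=p,r
    for i in range(n):
        tp,tr=tgt(y,t0+(t1-t0)*(i+1)/n,h,off,dx,dy)
        print(i,(rr.inv().apply(tp-pp)/.04).round(2),(np.degrees((rr.inv()*tr).as_rotvec())/6).round(2)); pp,rr=tp,tr
E
python3 - <<'E'
from bt import *
arc(-.16,.14,0,12,dx=.001)
arc(-.16,0,-.125,12,dx=.001)
E
```

```text
start err tool [0.    0.07  0.017] [ 0.06 -0.06  0.1 ]
0 [ 0.    0.12 -0.04] [ 0.12 -0.01  0.02]
1 [ 0.    0.05 -0.06] [ 0.11  0.   -0.  ]
2 [-0.    0.05 -0.06] [ 0.11 -0.    0.  ]
3 [-0.    0.05 -0.06] [ 0.11 -0.    0.  ]
4 [ 0.    0.05 -0.06] [ 0.11 -0.    0.  ]
5 [-0.    0.05 -0.06] [ 0.11 -0.   -0.  ]
6 [-0.    0.05 -0.06] [0.11 0.   0.  ]
7 [ 0.    0.05 -0.06] [ 0.11  0.   -0.  ]
8 [-0.    0.05 -0.06] [ 0.11 -0.    0.  ]
9 [ 0.    0.05 -0.06] [ 0.11 -0.   -0.  ]
10 [ 0.    0.05 -0.06] [0.11 0.   0.  ]
11 [-0.    0.05 -0.06] [ 0.11  0.   -0.  ]
start err tool [-0.     0.676 -0.626] [ 8.08 -0.06  0.11]
0 [-0.    0.73 -0.67] [ 1.45 -0.01  0.02]
1 [ 0.    0.04 -0.05] [ 0.1 -0.   0. ]
2 [-0.    0.04 -0.05] [ 0.1 -0.  -0. ]
3 [ 0.    0.04 -0.05] [0.1 0.  0. ]
4 [-0.    0.04 -0.05] [ 0.1 -0.  -0. ]
5 [ 0.    0.04 -0.05] [ 0.1  0.  -0. ]
6 [-0.    0.04 -0.05] [0.1 0.  0. ]
7 [-0.    0.04 -0.05] [ 0.1 -0.  -0. ]
8 [ 0.    0.04 -0.05] [ 0.1 -0.   0. ]
9 [ 0.    0.04 -0.05] [ 0.1 -0.   0. ]
10 [ 0.    0.04 -0.05] [0.1 0.  0. ]
11 [-0.    0.04 -0.05] [ 0.1 -0.  -0. ]
```

carry_out([
  {"hand":1,"xyz":[0,0.08,0],"angular":[0.05,0,0]},
  {"hand":1,"xyz":[0,0.07,-0.06],"angular":[0.14,0,0]},
  {"hand":1,"xyz":[0,0.06,-0.07],"angular":[0.14,0,0]},
  {"hand":1,"xyz":[0,0.06,-0.07],"angular":[0.14,0,0]},
  {"hand":1,"xyz":[0,0.06,-0.07],"angular":[0.14,0,0]},
  {"hand":1,"xyz":[0,0.06,-0.07],"angular":[0.14,0,0]},
])

```text
time: 8.0
eef_pos: [0.5517, -0.1645, 0.3294]
ee_rot: [-0.687, 0.727, 0.012, -0.009]
force: [0.5, 0.7, -2.7]
grip_width: 0.182
```

```bash
python3 - <<'E'
from bt import *
st()
s,p,r=cur(); M=r.as_matrix(); print('tool tilt',np.arcsin(-M[1,1]))
im=manip.read_camera('side'); cv2.imwrite('pics/side8.png',im)
st()
for t in(.12,.1,.08,.06): 
  tp,tr=tgt(-.16,t,0,dx=.001); print(t,(1e3*(r.inv().apply(tp-p))).round(1))
crop('pics/side8.png','pics/s1.png',190,250,75,65,10)
E
```

```text
t 8.0 p [ 0.5517 -0.1645  0.3294] F [ 0.46  0.72 -2.67] w 0.182 jawyaw 0.0293 tilt y-axis [ 0.005  -0.0563 -0.9984]
tool tilt 0.05637319612187153
t 8.05 p [ 0.5517 -0.1649  0.3288] F [-0.31 -0.27 -2.9 ] w 0.18 jawyaw 0.029 tilt y-axis [ 0.0043 -0.0555 -0.9984]
0.12 [-0.1 -9.5 11.8]
0.1 [-0.1 -6.5  7.7]
0.08 [-0.1 -3.5  3.7]
0.06 [-0.1 -0.3 -0.2]
```

View pics/s1.png

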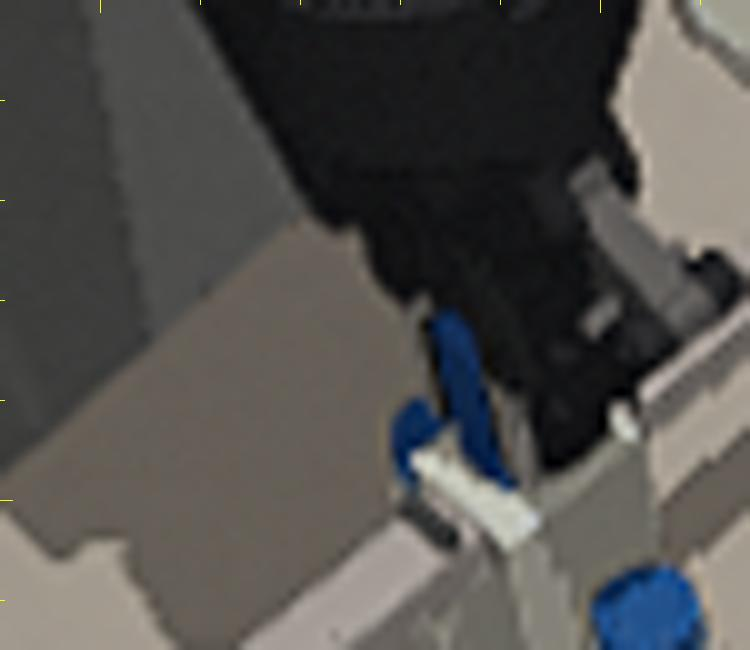

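carry_out([
  {"hand":1,"xyz":[0,0.06,-0.07],"angular":[0.14,0,0]},
  {"hand":1,"xyz":[0,0.06,-0.07],"angular":[0.14,0,0]},
  {"hand":1,"xyz":[0,0.06,-0.07],"angular":[0.14,0,0]},
  {"hand":1,"xyz":[0,0.06,-0.07],"angular":[0.14,0,0]},
  {"hand":1,"xyz":[0,0.06,-0.07],"angular":[0.14,0,0]},
  {"hand":1,"xyz":[0,0.06,-0.07],"angular":[0.14,0,0]},
])

```text
time: 8.65
eef_pos: [0.5523, -0.1835, 0.3139]
ee_rot: [0.721, -0.693, -0.011, 0.009]
force: [-0.7, -0.6, -1.4]
grip_width: 0.181
```

```bash
cat >> bt.py <<'E'
def where(y,dx=0,off=.188):
    from scipy.optimize import minimize_scalar
    s,p,r=cur(); M=r.as_matrix(); 
    print('tool tilt',round(float(np.arcsin(-M[1,1])),4))
    for t in np.arange(-.15,.151,.01):
        tp,tr=tgt(y,t,0,off,dx); e=r.inv().apply(tp-p)*1e3
        if abs(e[1])<2.5: print(round(t,3),e.round(1))
E
python3 - <<'E'
from bt import *
st(); where(-.16,.001)
E
```

```text
t 8.65 p [ 0.5523 -0.1835  0.3139] F [-0.67 -0.61 -1.37] w 0.181 jawyaw 0.0288 tilt y-axis [ 0.002   0.0391 -0.9992]
tool tilt -0.0391
-0.05 [-0.1  1.5 -2.8]
-0.04 [-0.1 -0.1 -0.9]
-0.03 [-0.1 -1.7  1.1]
```

carry_out([
  {"hand":1,"xyz":[0,0.06,-0.07],"angular":[0.13,0,0]},
  {"hand":1,"xyz":[0,0.06,-0.07],"angular":[0.13,0,0]},
  {"hand":1,"xyz":[0,0.06,-0.07],"angular":[0.13,0,0]},
  {"hand":1,"xyz":[0,0.06,-0.06],"angular":[0.13,0,0]},
  {"hand":1,"xyz":[0,0.03,-0.03],"angular":[0.06,0,0]},
  {"hand":1,"xyz":[0,0,0],"angular":[0,0,0]},
])

```text
time: 9.25
eef_pos: [0.5527, -0.1962, 0.3006]
ee_rot: [0.744, -0.668, -0.011, 0.01]
force: [-0.4, 1.0, -2.3]
grip_width: 0.179
```

```bash
python3 - <<'E'
from bt import *
st(); where(-.16,.001)
im=manip.read_camera('side'); cv2.imwrite('pics/side9.png',im)
st()
show('pics/side9.png','pics/s1.png','side',190,240,80,70,10,-.13)
E
```

```text
t 9.25 p [ 0.5527 -0.1962  0.3006] F [-0.45  0.96 -2.26] w 0.179 jawyaw 0.0284 tilt y-axis [-3.000e-04  1.063e-01 -9.943e-01]
tool tilt -0.1065
-0.13 [-0.2  2.  -4.8]
-0.12 [-0.2  0.4 -2.8]
-0.11 [-0.2 -1.2 -0.9]
t 9.3 p [ 0.5527 -0.1961  0.3007] F [-0.1  -0.28 -2.65] w 0.18 jawyaw 0.0285 tilt y-axis [-2.000e-04  1.060e-01 -9.944e-01]
```

View pics/s1.png

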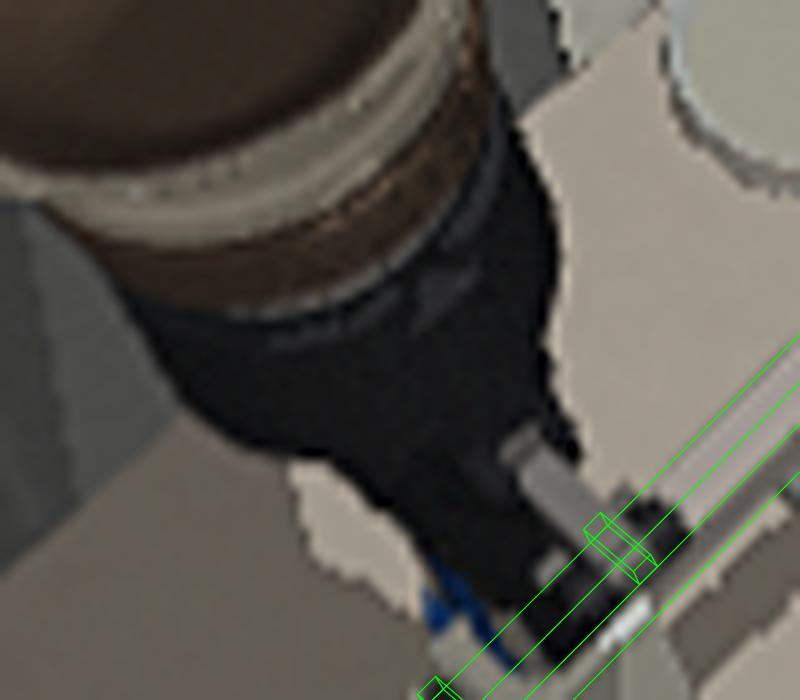

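carry_out([
  {"hand":1,"xyz":[0,0.05,-0.05],"angular":[0.1,0,0]},
  {"hand":1,"xyz":[0,0.05,-0.06],"angular":[0.12,0,0]},
  {"hand":1,"xyz":[0,0.03,-0.03],"angular":[0.04,0,0]},
  {"hand":1,"xyz":[0,0.0,0],"angular":[0,0,0]},
])

```text
time: 9.7
eef_pos: [0.5528, -0.2013, 0.2966]
ee_rot: [0.753, -0.658, -0.011, 0.009]
force: [-0.4, 0.4, -3.0]
grip_width: 0.182
```

```bash
python3 - <<'E'
from bt import *
st(); where(-.16,.001)
im=manip.read_camera('side'); cv2.imwrite('pics/side10.png',im)
st()
show('pics/side10.png','pics/s1.png','side',190,250,80,70,10,-.13)
E
```

```text
t 9.7 p [ 0.5528 -0.2013  0.2966] F [-0.36  0.41 -2.97] w 0.182 jawyaw 0.0289 tilt y-axis [ 0.0012  0.135  -0.9909]
tool tilt -0.1354
-0.15 [-0.1  1.8 -3.1]
-0.14 [-0.1  0.2 -1.2]
-0.13 [-0.1 -1.4  0.8]
t 9.75 p [ 0.5528 -0.2013  0.2965] F [-0.79  0.61 -1.4 ] w 0.178 jawyaw 0.0288 tilt y-axis [ 0.0012  0.1347 -0.9909]
```

View pics/s1.png

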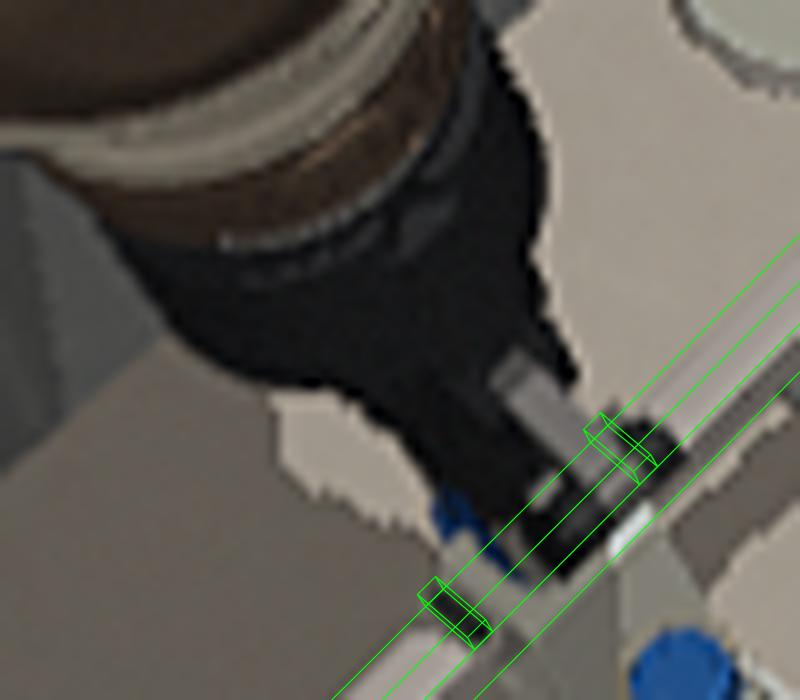

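carry_out([
  {"hand":0.5,"xyz":[0,0,0],"angular":[0,0,0]},
  {"hand":0.2,"xyz":[0,0,0],"angular":[0,0,0]},
  {"hand":0,"xyz":[0,0,0],"angular":[0,0,0]},
  {"hand":-0.2,"xyz":[0,0,0],"angular":[0,0,0]},
])

```text
time: 10.15
eef_pos: [0.5531, -0.2013, 0.2968]
ee_rot: [0.753, -0.658, -0.012, 0.009]
force: [-1.2, 0.1, -0.2]
grip_width: 0.6
```

```bash
python3 - <<'E'
from bt import *
st(); where(-.16,.001)
im=manip.read_camera('side'); cv2.imwrite('pics/side11.png',im)
st()
show('pics/side11.png','pics/s1.png','side',190,250,80,70,10,-.14)
E
```

```text
t 10.15 p [ 0.5531 -0.2013  0.2968] F [-1.2   0.05 -0.23] w 0.6 jawyaw 0.029 tilt y-axis [ 0.0023  0.1347 -0.9909]
tool tilt -0.1351
-0.15 [-0.4  2.  -3.1]
-0.14 [-0.4  0.4 -1.2]
-0.13 [-0.4 -1.2  0.8]
t 10.2 p [ 0.5531 -0.2013  0.2968] F [-0.41 -0.31  0.14] w 0.602 jawyaw 0.029 tilt y-axis [ 0.0023  0.1347 -0.9909]
```

View pics/s1.png

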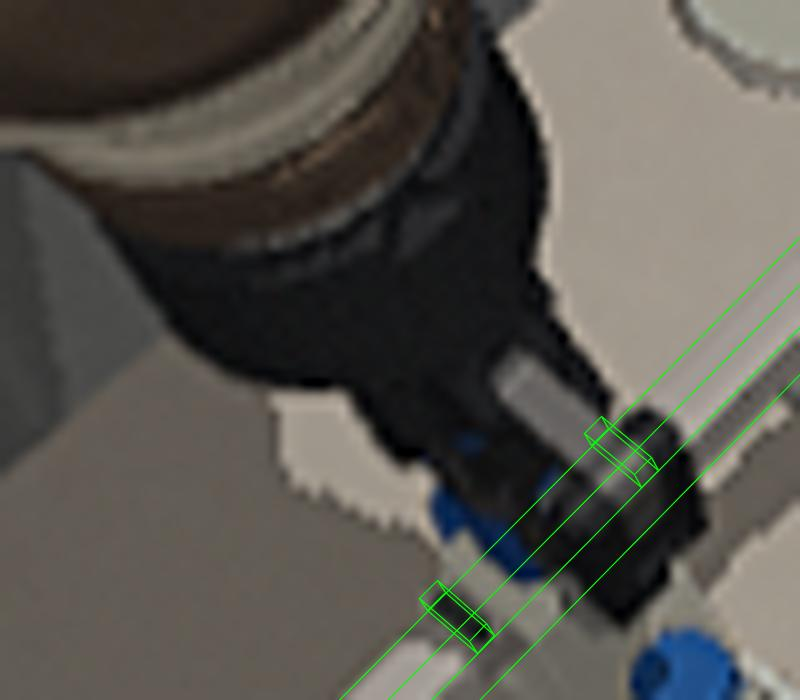

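carry_out([
  {"hand":-0.3,"xyz":[0,-0.4,0],"angular":[0,0,0]},
  {"hand":-0.5,"xyz":[0,-0.8,0],"angular":[0,0,0]},
  {"hand":-1,"xyz":[0,-0.9,0],"angular":[0,0,0]},
  {"hand":-1,"xyz":[0,-0.6,0],"angular":[-0.2,0,0]},
])

```text
time: 10.6
eef_pos: [0.5525, -0.2157, 0.4026]
ee_rot: [0.747, -0.664, -0.01, 0.011]
force: [0.6, 0.0, 0.3]
grip_width: 1.003
```

```bash
python3 - <<'E'
from bt import *
st()
plan(np.array([.4461,.3128,.39]),tool(-.212),13)
E
```

```text
t 10.6 p [ 0.5525 -0.2157  0.4026] F [0.62 0.05 0.31] w 1.003 jawyaw 0.0298 tilt y-axis [-0.0045  0.1168 -0.9931]
dist mm [-106.4  528.5  -12.6] rot deg [-6.7 13.8 -0.9]
0 [-0.17  0.14  1.01] [-0.09  0.18 -0.01]
1 [-0.19  0.13  1.01] [-0.09  0.18 -0.01]
2 [-0.21  0.13  1.01] [-0.09  0.18 -0.01]
3 [-0.23  0.12  1.  ] [-0.09  0.18 -0.01]
4 [-0.25  0.11  1.  ] [-0.09  0.18 -0.01]
5 [-0.27  0.1   1.  ] [-0.09  0.18 -0.01]
6 [-0.29  0.09  0.99] [-0.09  0.18 -0.01]
7 [-0.31  0.08  0.99] [-0.09  0.18 -0.01]
8 [-0.32  0.07  0.98] [-0.09  0.18 -0.01]
9 [-0.34  0.06  0.98] [-0.09  0.18 -0.01]
10 [-0.36  0.05  0.97] [-0.09  0.18 -0.01]
11 [-0.38  0.04  0.96] [-0.09  0.18 -0.01]
12 [-0.4   0.03  0.96] [-0.09  0.18 -0.01]
```

carry_out([
  {"hand":-1,"xyz":[-0.1,0.05,0.6],"angular":[-0.09,0.1,0]},
  {"hand":-1,"xyz":[-0.19,0.13,0.95],"angular":[-0.09,0.18,0]},
  {"hand":-1,"xyz":[-0.21,0.13,0.95],"angular":[-0.09,0.18,0]},
  {"hand":-1,"xyz":[-0.23,0.12,0.95],"angular":[-0.09,0.18,0]},
  {"hand":-1,"xyz":[-0.25,0.11,0.95],"angular":[-0.09,0.18,0]},
  {"hand":-1,"xyz":[-0.27,0.1,0.95],"angular":[-0.09,0.18,0]},
  {"hand":-1,"xyz":[-0.29,0.09,0.95],"angular":[-0.09,0.18,0]},
  {"hand":-1,"xyz":[-0.31,0.08,0.95],"angular":[-0.09,0.18,0]},
  {"hand":-1,"xyz":[-0.32,0.07,0.95],"angular":[-0.09,0.18,0]},
  {"hand":-1,"xyz":[-0.34,0.06,0.95],"angular":[-0.09,0.18,0]},
  {"hand":-1,"xyz":[-0.36,0.05,0.9],"angular":[-0.09,0.18,0]},
])

```text
time: 11.7
eef_pos: [0.4608, 0.2055, 0.3939]
ee_rot: [0.707, -0.701, 0.066, -0.065]
force: [0.7, -0.2, -0.3]
grip_width: 1.001
```

```bash
python3 - <<'E'
from bt import *
st()
plan(np.array([.4461,.3128,.38]),tool(-.212),3)
E
```

```text
t 11.7 p [0.4608 0.2055 0.3939] F [ 0.71 -0.23 -0.31] w 1.001 jawyaw -0.1852 tilt y-axis [ 2.0e-04  7.7e-03 -1.0e+00]
dist mm [-14.7 107.3 -13.9] rot deg [-0.4  1.5 -0.1]
0 [-0.29  0.12  0.86] [-0.02  0.09 -0.  ]
1 [-0.29  0.12  0.85] [-0.02  0.09 -0.  ]
2 [-0.3   0.12  0.85] [-0.02  0.09 -0.  ]
```

carry_out([
  {"hand":-1,"xyz":[-0.3,0.12,0.75],"angular":[-0.02,0.08,0]},
  {"hand":-1,"xyz":[-0.25,0.12,0.6],"angular":[-0.02,0.07,0]},
  {"hand":-1,"xyz":[-0.15,0.1,0.4],"angular":[0,0.05,0]},
  {"hand":-1,"xyz":[-0.05,0.05,0.15],"angular":[0,0,0]},
  {"hand":-1,"xyz":[0,0,0],"angular":[0,0,0]},
])

```text
time: 12.2
eef_pos: [0.4429, 0.2936, 0.3782]
ee_rot: [0.705, -0.702, 0.071, -0.071]
force: [-0.4, 0.1, -0.0]
grip_width: 1.003
```

```bash
python3 - <<'E'
from bt import *
im=manip.read_camera('side'); cv2.imwrite('pics/side12.png',im)
im=manip.read_camera('top'); cv2.imwrite('pics/top12.png',im)
st()
plan(np.array([.4461,.3128,.28]),tool(-.212),4)
ovl('pics/side12.png','pics/s1.png','side',180,100,220,230,3,[(beamT([*BP,-.14],b),(0,255,0)) for b in BEAM])
E
```

```text
t 12.3 p [0.4432 0.2926 0.3786] F [-0.21 -0.56 -0.48] w 0.999 jawyaw -0.2019 tilt y-axis [ 1.e-04  4.e-03 -1.e+00]
dist mm [  2.9  20.2 -98.6] rot deg [-0.2  0.6 -0. ]
0 [-0.01  0.62  0.12] [-0.01  0.02 -0.  ]
1 [-0.01  0.62  0.13] [-0.01  0.02 -0.  ]
2 [-0.01  0.62  0.13] [-0.01  0.02 -0.  ]
3 [-0.01  0.62  0.13] [-0.01  0.02 -0.  ]
```

View pics/s1.png

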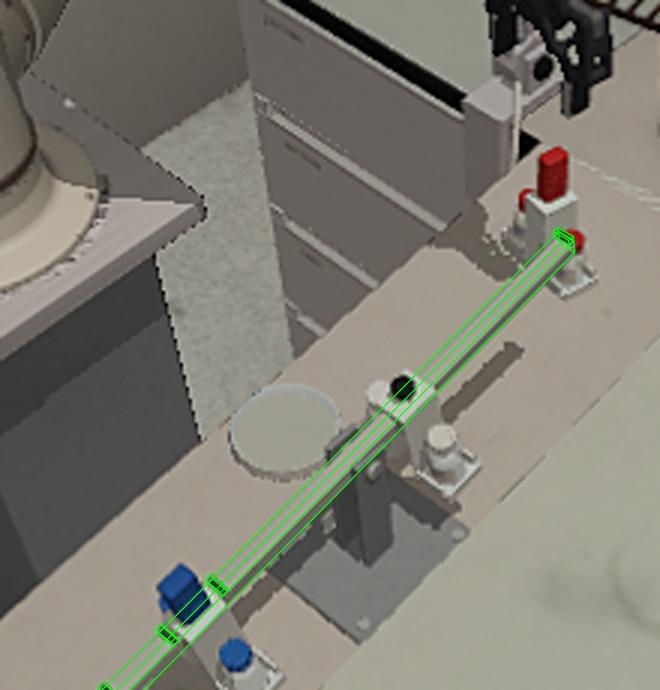

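View pics/top12.png

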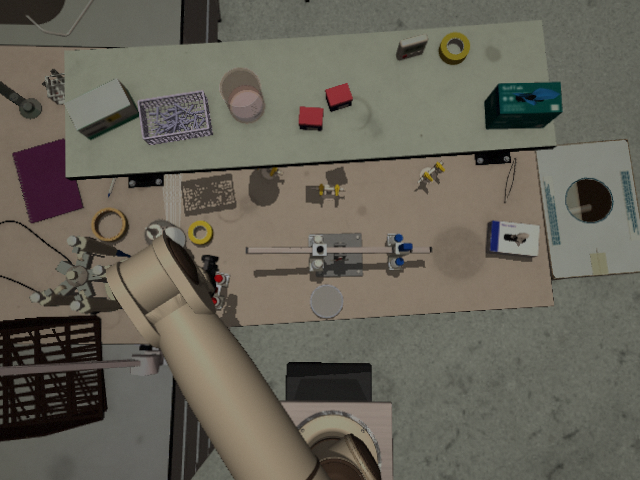

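carry_out([
  {"hand":-1,"xyz":[0,0.4,0.25],"angular":[0,0.08,0]},
  {"hand":-1,"xyz":[0,0.6,0.2],"angular":[0,0.03,0]},
  {"hand":-1,"xyz":[0,0.7,0.05],"angular":[0,0,0]},
  {"hand":-1,"xyz":[0,0.4,0],"angular":[0,0,0]},
  {"hand":-1,"xyz":[0,0,0],"angular":[0,0,0]},
])

```text
time: 12.8
eef_pos: [0.4498, 0.3082, 0.2951]
ee_rot: [0.705, -0.701, 0.076, -0.079]
force: [-0.6, -0.4, -0.5]
grip_width: 0.999
```

```bash
python3 - <<'E'
from bt import *
im=manip.read_camera('side'); cv2.imwrite('pics/side13.png',im)
st()
plan(np.array([.4461,.3128,.265]),tool(-.212),1)
crop('pics/side13.png','pics/s1.png',320,110,90,90,8)
E
```

```text
t 12.85 p [0.45   0.3082 0.2963] F [ 0.42 -0.31  0.25] w 1.0 jawyaw -0.2204 tilt y-axis [ 0.0058  0.0067 -1.    ]
dist mm [ -3.9   4.6 -31.3] rot deg [-0.4 -0.5  0.2]
0 [-0.12  0.78  0.08] [-0.07 -0.08  0.04]
```

View pics/s1.png

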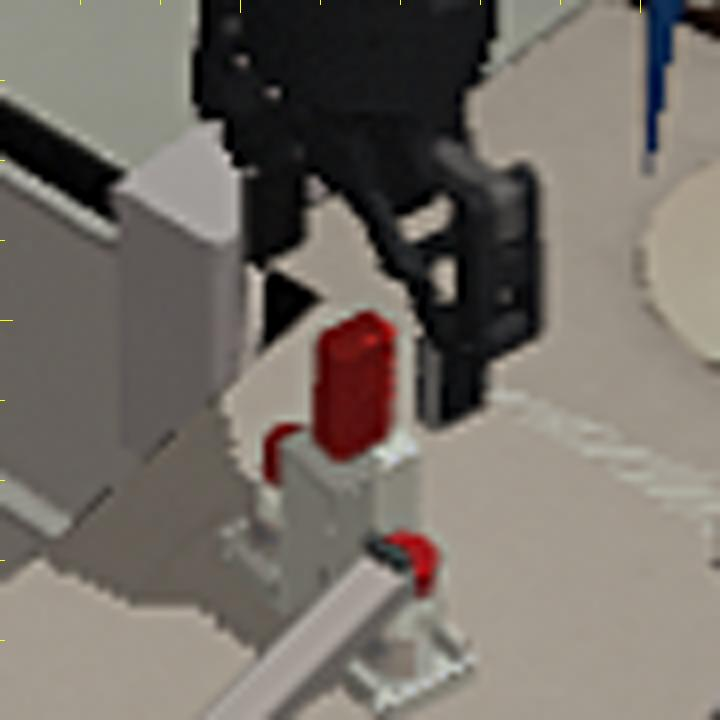

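carry_out([
  {"hand":-1,"xyz":[-0.12,0.4,0.08],"angular":[-0.07,-0.06,0.04]},
  {"hand":-1,"xyz":[0,0.4,0.02],"angular":[0,0,0]},
  {"hand":-1,"xyz":[0,0,0],"angular":[0,0,0]},
  {"hand":-1,"xyz":[0,0,0],"angular":[0,0,0]},
])

```text
time: 13.25
eef_pos: [0.447, 0.3129, 0.2663]
ee_rot: [0.704, -0.702, 0.075, -0.077]
force: [-0.1, 0.5, 0.6]
grip_width: 1.0
```

```bash
python3 - <<'E'
from bt import *
im=manip.read_camera('side'); cv2.imwrite('pics/side14.png',im)
st()
plan(np.array([.4461,.3128,.265]),tool(-.212),1)
crop('pics/side14.png','pics/s1.png',320,110,90,90,8)
E
```

```text
t 13.3 p [0.447  0.3128 0.2662] F [ 0.74 -0.01 -0.  ] w 0.998 jawyaw -0.2154 tilt y-axis [ 0.0035  0.0025 -1.    ]
dist mm [-0.9 -0.  -1.2] rot deg [-0.2 -0.2  0.2]
0 [-0.02  0.03 -0.01] [-0.03 -0.03  0.03]
```

View pics/s1.png

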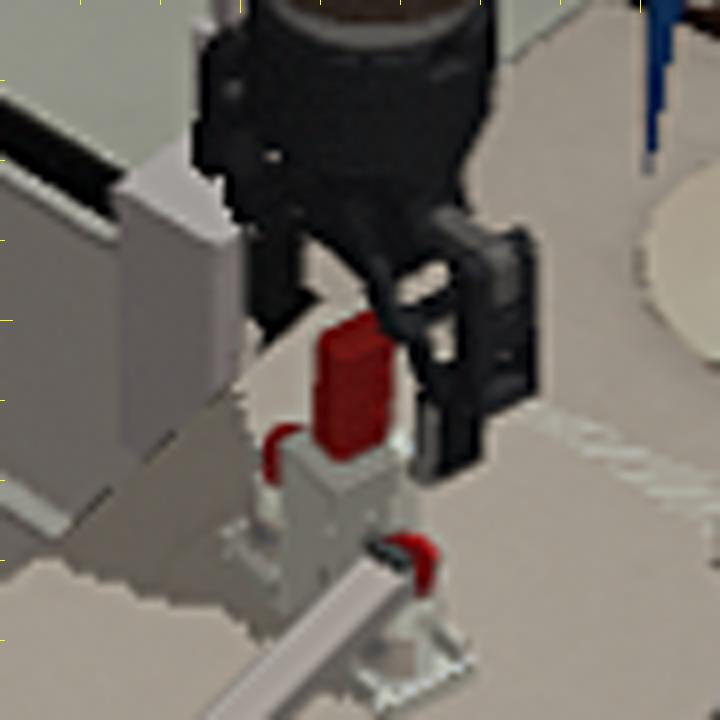

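carry_out([
  {"hand":-0.2,"xyz":[-0.02,0.05,0],"angular":[-0.03,0,0.03]},
  {"hand":0.4,"xyz":[0,0,0],"angular":[0,0,0]},
  {"hand":1,"xyz":[0,0,0],"angular":[0,0,0]},
  {"hand":1,"xyz":[0,0,0],"angular":[0,0,0]},
  {"hand":1,"xyz":[0,0,0],"angular":[0,0,0]},
  {"hand":1,"xyz":[0,0,0],"angular":[0,0,0]},
], force=40)

```text
time: 13.9
eef_pos: [0.4464, 0.3133, 0.2662]
ee_rot: [0.704, -0.702, 0.075, -0.076]
force: [0.3, 0.6, -1.3]
grip_width: 0.182
```

```bash
python3 - <<'E'
from bt import *
im=manip.read_camera('side'); cv2.imwrite('pics/side15.png',im)
st()
crop('pics/side15.png','pics/s1.png',320,110,90,90,8)
s,p,r=cur()
show('pics/side15.png','pics/s2.png','side',320,110,90,90,8,-.14,[heldP(p,r,off=p[2])])
E
```

```text
t 13.95 p [0.4464 0.3133 0.2662] F [ 0.12  0.21 -1.28] w 0.181 jawyaw -0.2152 tilt y-axis [ 0.0015  0.0014 -1.    ]
```

View pics/s2.png

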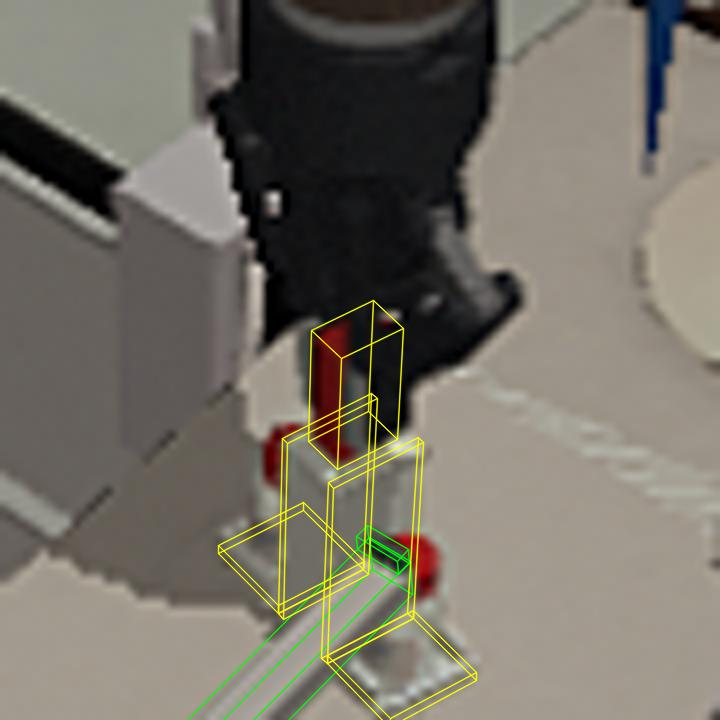

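carry_out([
  {"hand":1,"xyz":[0,-0.3,0],"angular":[0,0,0]},
  {"hand":1,"xyz":[0,-0.6,0],"angular":[0,0,0]},
  {"hand":1,"xyz":[0,-0.9,0],"angular":[0,0,0]},
  {"hand":1,"xyz":[0,-0.9,0],"angular":[0,0,0]},
  {"hand":1,"xyz":[0,-0.9,0],"angular":[0,0,0]},
  {"hand":1,"xyz":[0,-0.7,0],"angular":[0,0,0]},
  {"hand":1,"xyz":[0,-0.3,0],"angular":[0,0,0]},
  {"hand":1,"xyz":[0,0,0],"angular":[0,0,0]},
])

```text
time: 14.75
eef_pos: [0.4448, 0.312, 0.4608]
ee_rot: [0.703, -0.703, 0.076, -0.076]
force: [0.0, -1.1, -2.8]
grip_width: 0.179
```

```bash
python3 - <<'E'
from bt import *
st()
t,r=tgt(.102,-.14,.11,.1902,dx=.001); print(t); plan(t,r,8)
F=[]
E
```

```text
t 14.75 p [0.4448 0.312  0.4608] F [ 0.04 -1.08 -2.76] w 0.179 jawyaw -0.2154 tilt y-axis [ 1.e-04  3.e-04 -1.e+00]
[0.54546949 0.04126863 0.44392286]
dist mm [ 100.7 -270.7  -16.9] rot deg [  8. -14.   1.]
0 [ 0.49  0.05 -0.76] [ 0.17 -0.29  0.02]
1 [ 0.46  0.04 -0.77] [ 0.17 -0.29  0.02]
2 [ 0.44  0.02 -0.79] [ 0.17 -0.29  0.02]
3 [ 0.42  0.01 -0.8 ] [ 0.17 -0.29  0.02]
4 [ 0.39 -0.01 -0.81] [ 0.17 -0.29  0.02]
5 [ 0.37 -0.02 -0.83] [ 0.17 -0.29  0.02]
6 [ 0.34 -0.04 -0.84] [ 0.17 -0.29  0.02]
7 [ 0.32 -0.05 -0.85] [ 0.17 -0.29  0.02]
```

carry_out([
  {"hand":1,"xyz":[0.3,-0.02,-0.45],"angular":[0.1,-0.2,0]},
  {"hand":1,"xyz":[0.46,-0.02,-0.77],"angular":[0.17,-0.29,0.02]},
  {"hand":1,"xyz":[0.44,-0.02,-0.79],"angular":[0.17,-0.29,0.02]},
  {"hand":1,"xyz":[0.42,-0.02,-0.8],"angular":[0.17,-0.29,0.02]},
  {"hand":1,"xyz":[0.39,-0.03,-0.8],"angular":[0.17,-0.29,0.02]},
  {"hand":1,"xyz":[0.37,-0.04,-0.8],"angular":[0.17,-0.29,0.02]},
  {"hand":1,"xyz":[0.34,-0.06,-0.7],"angular":[0.17,-0.29,0.02]},
  {"hand":1,"xyz":[0.2,-0.07,-0.5],"angular":[0.1,-0.2,0.02]},
  {"hand":1,"xyz":[0,0,0],"angular":[0,0,0]},
  {"hand":1,"xyz":[0,0,0],"angular":[0,0,0]},
])

```text
time: 15.75
eef_pos: [0.5372, 0.0663, 0.4523]
ee_rot: [0.752, -0.659, -0.004, 0.01]
force: [0.1, -0.8, -1.9]
grip_width: 0.185
```

```bash
python3 - <<'E'
from bt import *
st()
t,r=tgt(.102,-.14,.11,.1902,dx=.001); print(t); plan(t,r,3)
E
```

```text
t 15.75 p [0.5372 0.0663 0.4523] F [ 0.1  -0.78 -1.87] w 0.185 jawyaw 0.0202 tilt y-axis [-0.0096  0.1308 -0.9914]
[0.54546949 0.04126863 0.44392286]
dist mm [  8.3 -25.   -8.3] rot deg [ 0.5 -0.6 -0.3]
0 [ 0.07  0.04 -0.22] [ 0.03 -0.03 -0.02]
1 [ 0.06  0.04 -0.22] [ 0.03 -0.03 -0.02]
2 [ 0.06  0.04 -0.22] [ 0.03 -0.03 -0.02]
```

carry_out([
  {"hand":1,"xyz":[0.08,0.0,-0.28],"angular":[0.04,-0.04,-0.02]},
  {"hand":1,"xyz":[0.07,0.0,-0.22],"angular":[0.03,-0.04,-0.02]},
  {"hand":1,"xyz":[0.02,0,-0.08],"angular":[0,0,0]},
  {"hand":1,"xyz":[0,0,0],"angular":[0,0,0]},
  {"hand":1,"xyz":[0,0,0],"angular":[0,0,0]},
])

```text
time: 16.25
eef_pos: [0.5443, 0.0438, 0.4483]
ee_rot: [0.754, -0.656, -0.009, 0.012]
force: [-0.3, 0.5, -2.0]
grip_width: 0.181
```

```bash
python3 - <<'E'
from bt import *
im=manip.read_camera('side'); cv2.imwrite('pics/side16.png',im)
st()
t,r=tgt(.102,-.14,.11,.1902,dx=.001); plan(t,r,1)
s,p,r=cur()
show('pics/side16.png','pics/s2.png','side',270,160,90,80,8,-.14,[heldP(p,r,.2662)])
crop('pics/side16.png','pics/s1.png',270,160,90,80,8)
E
```

```text
t 16.3 p [0.5443 0.0439 0.4483] F [ 0.07 -0.09 -2.33] w 0.179 jawyaw 0.0312 tilt y-axis [-0.0065  0.1385 -0.9903]
dist mm [ 1.2 -2.6 -4.4] rot deg [ 0.1  0.1 -0.1]
0 [ 0.03  0.1  -0.08] [ 0.01  0.01 -0.02]
```

View pics/s1.png

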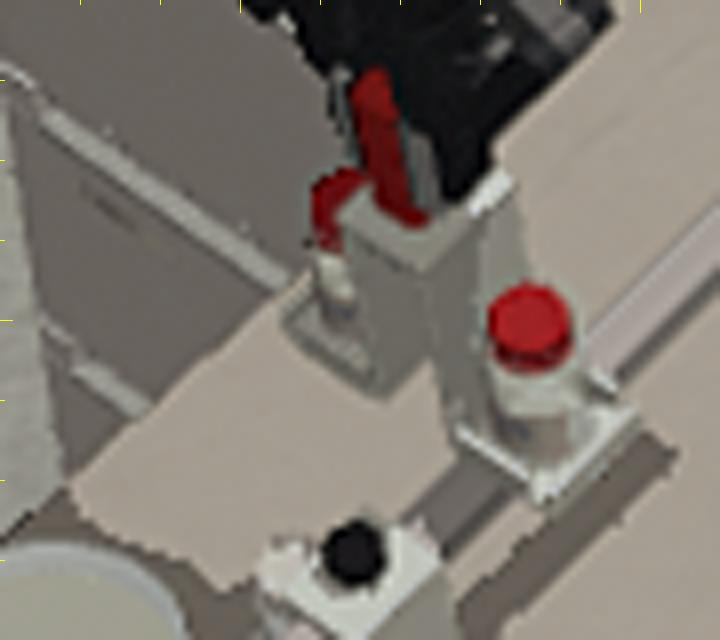

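View pics/s2.png

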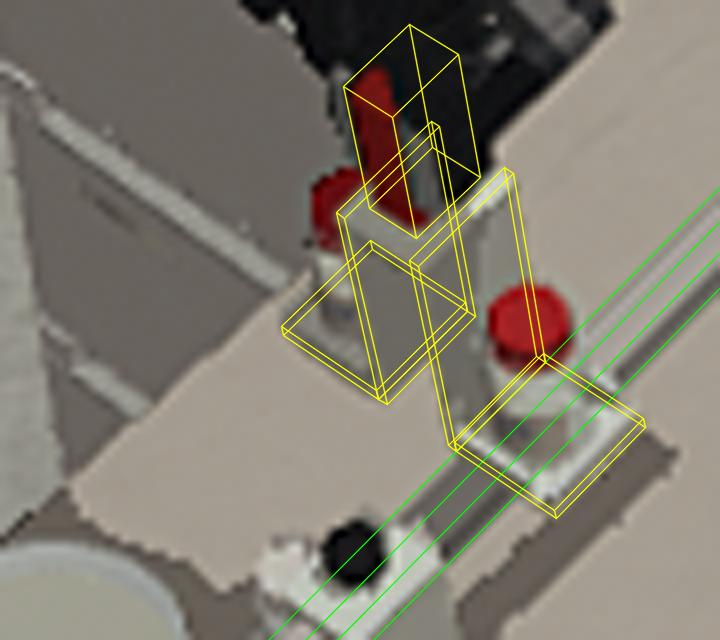

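carry_out([
  {"hand":1,"xyz":[0.04,0.35,-0.08],"angular":[0.01,0,-0.02]},
  {"hand":1,"xyz":[0,0.45,0],"angular":[0,0,0]},
  {"hand":1,"xyz":[0,0.3,0],"angular":[0,0,0]},
  {"hand":1,"xyz":[0,0,0],"angular":[0,0,0]},
])

```text
time: 16.7
eef_pos: [0.5456, 0.0481, 0.4038]
ee_rot: [0.755, -0.656, -0.011, 0.012]
force: [0.0, 0.6, -2.3]
grip_width: 0.185
```

```bash
python3 - <<'E'
from bt import *
im=manip.read_camera('side'); cv2.imwrite('pics/side17.png',im)
st()
t,r=tgt(.102,-.14,.06,.1902,dx=.001); plan(t,r,1)
s,p,r=cur()
show('pics/side17.png','pics/s2.png','side',290,170,60,60,12,-.14,[heldP(p,r,.2662)])
crop('pics/side17.png','pics/s1.png',290,170,60,60,12)
E
```

```text
t 16.75 p [0.5456 0.048  0.4048] F [ 0.03 -1.03 -2.43] w 0.182 jawyaw 0.0322 tilt y-axis [-0.0018  0.1399 -0.9902]
dist mm [ -0.3   0.2 -10.4] rot deg [-0.   0.2  0.1]
0 [-0.01  0.26 -0.03] [-0.    0.03  0.02]
```

View pics/s1.png

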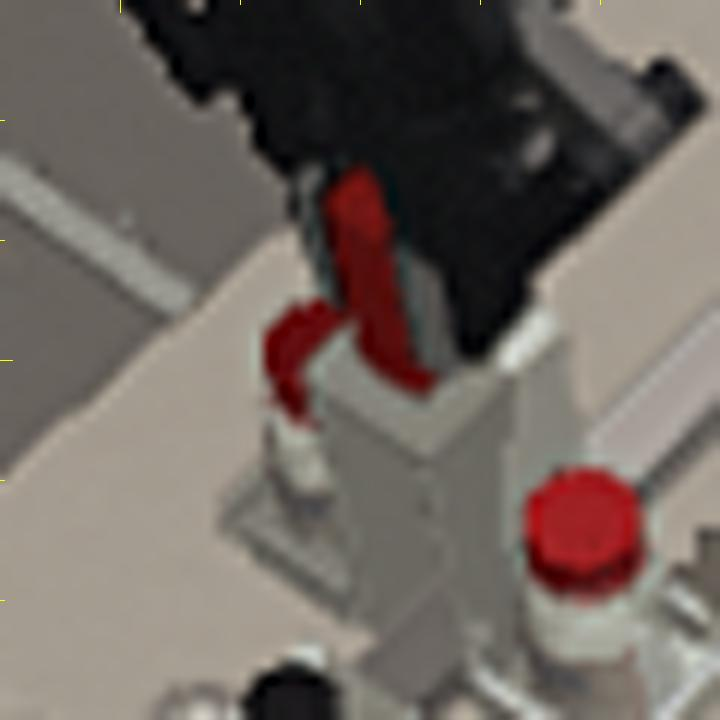

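View pics/s2.png

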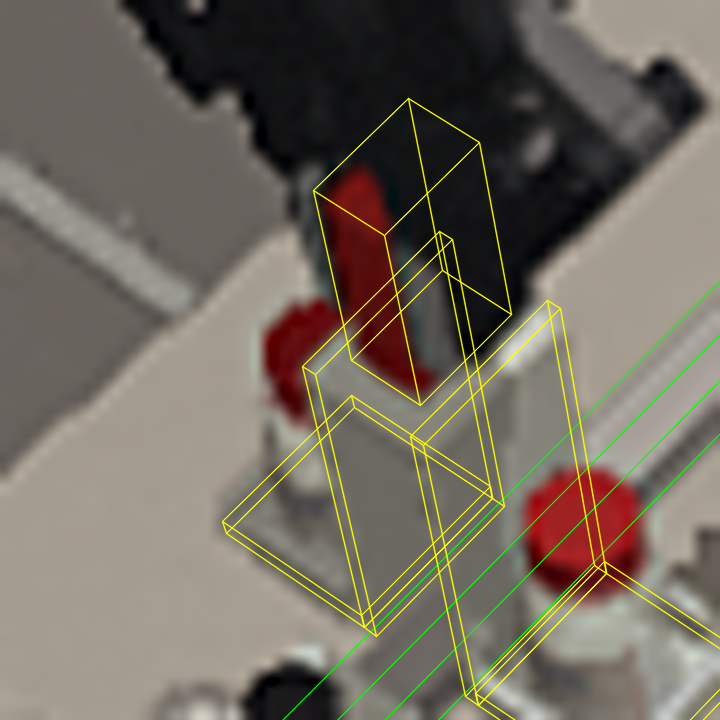

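carry_out([
  {"hand":1,"xyz":[0.02,0.3,-0.01],"angular":[0,0.02,0.02]},
  {"hand":1,"xyz":[0,0.35,0],"angular":[0,0,0]},
  {"hand":1,"xyz":[0,0.35,0],"angular":[0,0,0]},
  {"hand":1,"xyz":[0,0.15,0],"angular":[0,0,0]},
  {"hand":1,"xyz":[0,0,0],"angular":[0,0,0]},
])

```text
time: 17.25
eef_pos: [0.5465, 0.0547, 0.357]
ee_rot: [0.755, -0.656, -0.011, 0.011]
force: [-0.3, 0.4, -2.4]
grip_width: 0.18
```

```bash
python3 - <<'E'
from bt import *
im=manip.read_camera('side'); cv2.imwrite('pics/side18.png',im)
st()
t,r=tgt(.102,-.14,.0,.1902,dx=.001); plan(t,r,1)
crop('pics/side18.png','pics/s1.png',290,170,60,60,12)
E
```

```text
t 17.3 p [0.5466 0.0547 0.3574] F [ 0.01  0.29 -2.27] w 0.185 jawyaw 0.0304 tilt y-axis [-0.0017  0.14   -0.9901]
dist mm [ -1.5   1.9 -22.4] rot deg [-0.   0.1  0.1]
0 [-0.04  0.56 -0.03] [-0.    0.01  0.02]
```

View pics/s1.png

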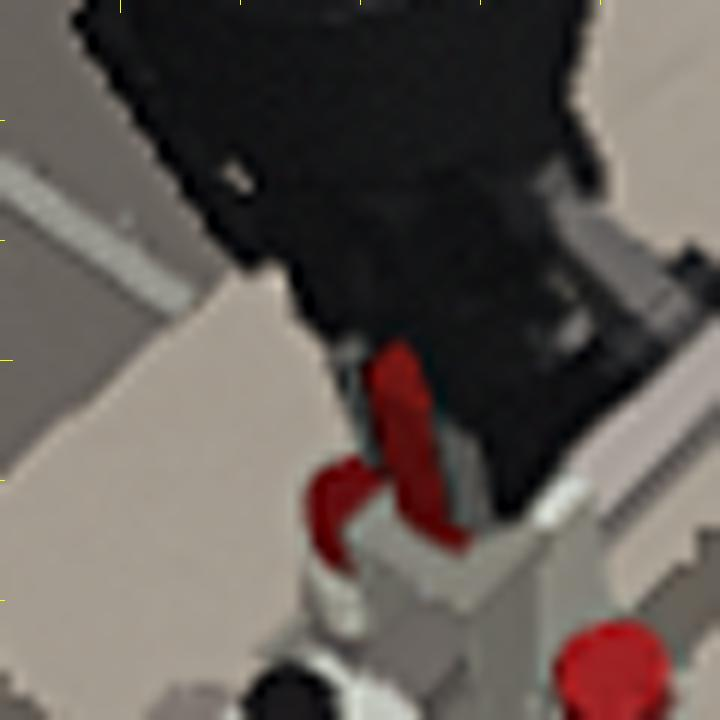

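carry_out([
  {"hand":1,"xyz":[-0.01,0.15,-0.03],"angular":[0,0,0]},
  {"hand":1,"xyz":[0,0.17,0],"angular":[0,0,0]},
  {"hand":1,"xyz":[0,0.12,0],"angular":[0,0,0]},
  {"hand":1,"xyz":[0,0.05,0],"angular":[0,0,0]},
  {"hand":1,"xyz":[0,0,0],"angular":[0,0,0]},
])

```text
time: 17.8
eef_pos: [0.5463, 0.0562, 0.3374]
ee_rot: [0.755, -0.656, -0.012, 0.01]
force: [-0.1, -0.3, -1.7]
grip_width: 0.176
```

```bash
python3 - <<'E'
from bt import *
im=manip.read_camera('side'); cv2.imwrite('pics/side19.png',im)
st()
t,r=tgt(.102,-.14,.0,.1902,dx=.001); plan(t,r,1)
crop('pics/side19.png','pics/s1.png',290,170,60,60,12)
E
```

```text
t 17.85 p [0.5464 0.0562 0.3376] F [ 0.44  0.63 -2.31] w 0.182 jawyaw 0.0301 tilt y-axis [ 4.000e-04  1.401e-01 -9.901e-01]
dist mm [-1.4  0.4 -2.6] rot deg [-0.   0.1  0.3]
0 [-0.03  0.07  0.  ] [-0.    0.01  0.04]
```

View pics/s1.png

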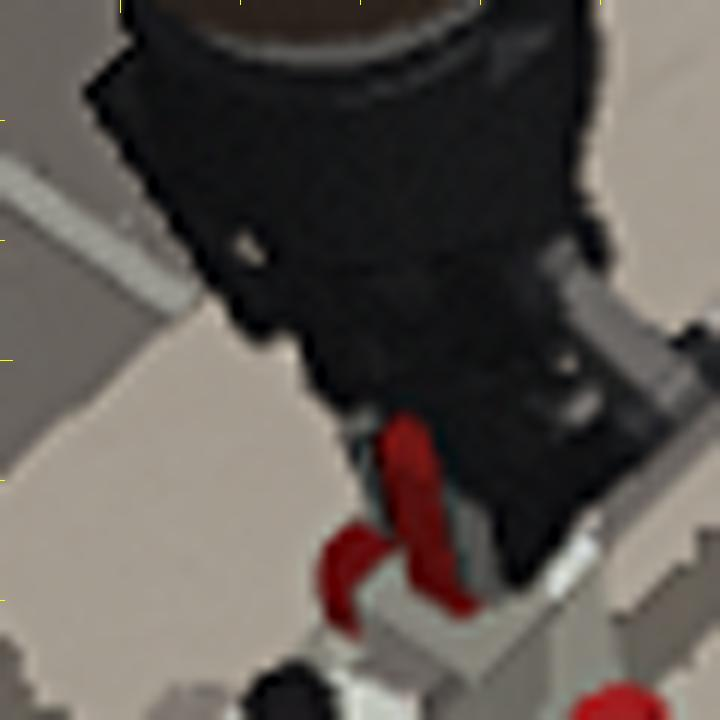

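carry_out([
  {"hand":1,"xyz":[-0.02,0.08,0],"angular":[0,0,0.02]},
  {"hand":1,"xyz":[0,0.06,0],"angular":[0,0,0]},
  {"hand":1,"xyz":[0,0.02,0],"angular":[0,0,0]},
  {"hand":1,"xyz":[0,0,0],"angular":[0,0,0]},
])

```text
time: 18.25
eef_pos: [0.5454, 0.0571, 0.3326]
ee_rot: [0.755, -0.656, -0.012, 0.01]
force: [-1.7, -1.1, 0.7]
grip_width: 0.182
```

```bash
python3 - <<'E'
from bt import *
im=manip.read_camera('side'); cv2.imwrite('pics/side20.png',im)
st()
where(.102,.001,.1902)
show('pics/side20.png','pics/s1.png','side',290,170,90,60,8,-.14)
E
```

```text
t 18.3 p [0.5454 0.0571 0.3327] F [-1.78 -0.65  2.26] w 0.179 jawyaw 0.0303 tilt y-axis [ 3.000e-04  1.402e-01 -9.901e-01]
tool tilt -0.1407
-0.14 [-0.4 -2.4 -0.1]
-0.13 [-0.4 -1.4  1.9]
-0.12 [-0.4 -0.3  3.8]
-0.11 [-0.4  0.8  5.8]
-0.1 [-0.4  1.9  7.7]
```

View pics/s1.png

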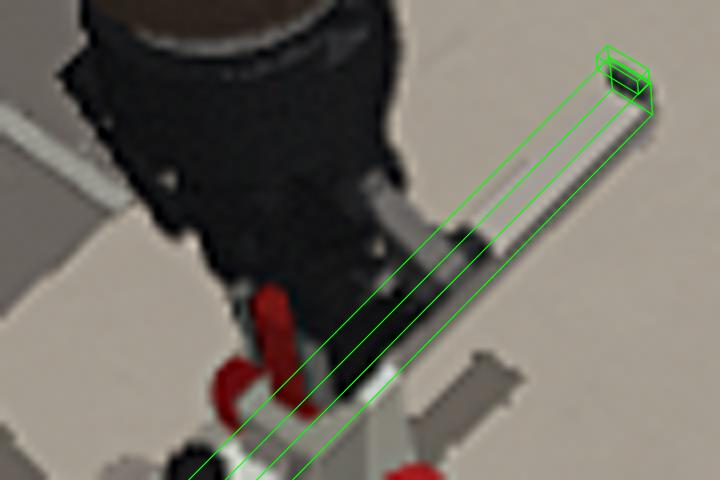

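```bash
cat >> bt.py <<'E'
def slide(y0,t0,y1,t1,n,off=.1902,dx=.001,h=0):
    s,p,r=cur(); pp,rr=p,r
    for i in range(n):
        f=(i+1)/n
        tp,tr=tgt(y0+(y1-y0)*f,t0+(t1-t0)*f,h,off,dx)
        # blend away initial error linearly
        if i==0:
            e0,_=tgt(y0,t0,h,off,dx); e=p-e0; re=tool(BP[2],t0).inv()*r
        tp=tp+e*(1-f); tr=tr*R.from_rotvec(re.as_rotvec()*(1-f))
        print(i,(rr.inv().apply(tp-pp)/.04).round(3),(np.degrees((rr.inv()*tr).as_rotvec())/6).round(2)); pp,rr=tp,tr
E
python3 - <<'E'
from bt import *
slide(.102,-.12,.15,-.10,12)
t,r=tgt(.15,-.10,0,.1902,.001); plan(t,r,1)
E
```

```text
0 [-0.001  0.006  0.116] [-0.03  0.    0.  ]
1 [-0.001  0.006  0.116] [-0.03  0.    0.  ]
2 [-0.001  0.006  0.116] [-0.03  0.    0.  ]
3 [-0.001  0.006  0.116] [-0.03  0.    0.  ]
4 [-0.001  0.006  0.116] [-0.03  0.    0.  ]
5 [-0.001  0.006  0.116] [-0.03  0.    0.  ]
6 [-0.001  0.006  0.116] [-0.03  0.    0.  ]
7 [-0.001  0.006  0.116] [-0.03  0.    0.  ]
8 [-0.001  0.006  0.116] [-0.03  0.    0.  ]
9 [-0.001  0.006  0.116] [-0.03  0.    0.  ]
10 [-0.001  0.006  0.116] [-0.03  0.    0.  ]
11 [-0.001  0.006  0.116] [-0.03  0.    0.  ]
dist mm [-2.1 55.6  4. ] rot deg [-2.3  0.1  0.3]
0 [-0.01  0.1   1.39] [-0.39  0.01  0.04]
```

carry_out([
  {"hand":1,"xyz":[0,0.01,0.1],"angular":[-0.04,0,0]},
  {"hand":1,"xyz":[0,0.01,0.12],"angular":[-0.04,0,0]},
  {"hand":1,"xyz":[0,0.01,0.12],"angular":[-0.04,0,0]},
  {"hand":1,"xyz":[0,0.01,0.12],"angular":[-0.04,0,0]},
  {"hand":1,"xyz":[0,0.01,0.12],"angular":[-0.04,0,0]},
  {"hand":1,"xyz":[0,0.01,0.1],"angular":[-0.04,0,0]},
])

```text
time: 18.9
eef_pos: [0.545, 0.0858, 0.3344]
ee_rot: [0.745, -0.667, -0.012, 0.009]
force: [-0.1, -2.4, 1.4]
grip_width: 0.18
```

```bash
cat >> bt.py <<'E'
def locate(off=.1902):
    """beam-frame y and face tilt implied if saddle rests at the tool's carrier point"""
    s,p,r=cur(); M=r.as_matrix(); sd=p+M[:,1]*off
    q=R.from_euler('Z',-BP[2]).apply(sd-np.array([BP[0],BP[1],.125]))
    # point (y,z) in bar plane: distance => y ; face at .0075
    rad=np.hypot(q[1],q[2]); y=np.sqrt(rad**2-.0075**2)
    t=np.arctan2(.0075,y)-np.arctan2(q[2],q[1])
    print('saddle x off mm',round(q[0]*1e3,2),'y',round(y,4),'tilt',round(t,4),'tool tilt',round(float(np.arcsin(-M[1,1])),4))
E
python3 - <<'E'
from bt import *
st(); locate()
im=manip.read_camera('side'); cv2.imwrite('pics/side21.png',im)
show('pics/side21.png','pics/s1.png','side',290,170,90,60,8,-.12)
E
```

```text
t 18.9 p [0.545  0.0858 0.3344] F [-0.1  -2.42  1.42] w 0.18 jawyaw 0.0291 tilt y-axis [ 0.0034  0.111  -0.9938]
saddle x off mm 3.13 y 0.1251 tilt -0.1033 tool tilt -0.1112
```

View pics/s1.png

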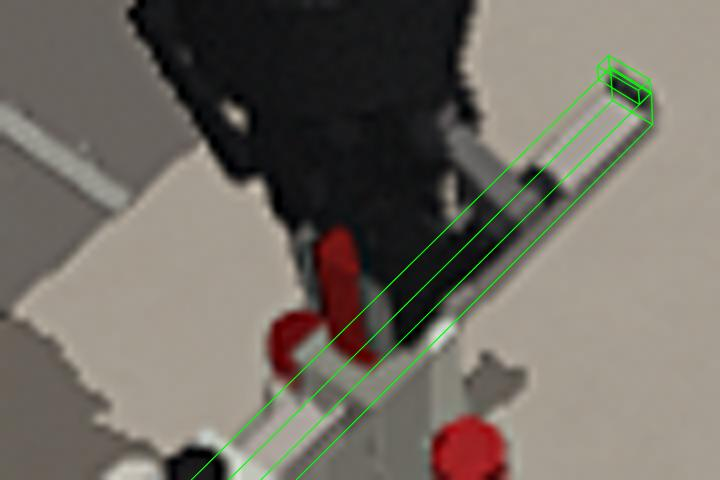

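carry_out([
  {"hand":1,"xyz":[0,0.02,0.12],"angular":[-0.04,0,0.03]},
  {"hand":1,"xyz":[0,0.02,0.13],"angular":[-0.04,0,0.03]},
  {"hand":1,"xyz":[0,0.02,0.13],"angular":[-0.04,0,0.02]},
  {"hand":1,"xyz":[0,0.02,0.12],"angular":[-0.04,0,0]},
  {"hand":1,"xyz":[0,0.02,0.1],"angular":[-0.04,0,0]},
  {"hand":1,"xyz":[0,0,0],"angular":[0,0,0]},
])

```text
time: 19.55
eef_pos: [0.5442, 0.1133, 0.3323]
ee_rot: [0.738, -0.675, -0.009, 0.013]
force: [0.8, -1.0, 0.8]
grip_width: 0.183
```

```bash
python3 - <<'E'
from bt import *
st(); locate()
im=manip.read_camera('side'); cv2.imwrite('pics/side22.png',im)
show('pics/side22.png','pics/s1.png','side',290,170,90,60,8,-.09)
E
```

```text
t 19.55 p [0.5442 0.1133 0.3323] F [ 0.76 -0.95  0.84] w 0.183 jawyaw 0.0311 tilt y-axis [-0.0058  0.0884 -0.9961]
saddle x off mm 1.24 y 0.1478 tilt -0.0702 tool tilt -0.0885
```

View pics/s1.png

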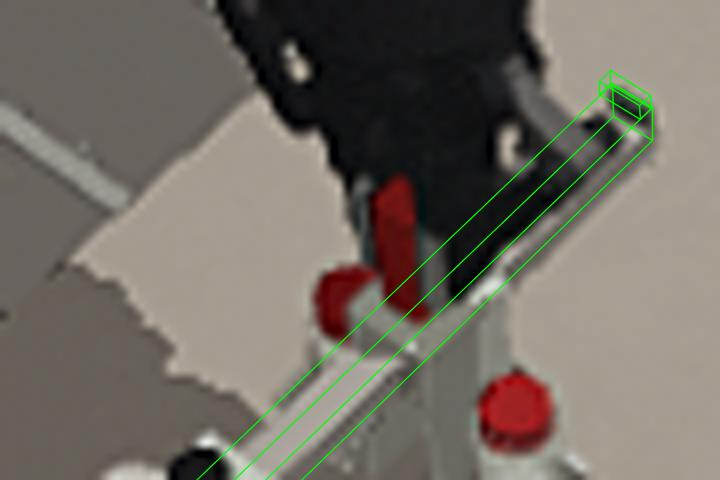

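carry_out([
  {"hand":0.7,"xyz":[0,0,0],"angular":[0,0,0]},
  {"hand":0.5,"xyz":[0,0,0],"angular":[0,0,0]},
  {"hand":0.3,"xyz":[0,0,0],"angular":[0,0,0]},
  {"hand":0.2,"xyz":[0,0,0],"angular":[0,0,0]},
  {"hand":0.1,"xyz":[0,0,0],"angular":[0,0,0]},
])

```text
time: 20.1
eef_pos: [0.5441, 0.1131, 0.3323]
ee_rot: [0.738, -0.674, -0.009, 0.013]
force: [0.1, -0.3, -1.3]
grip_width: 0.451
```

```bash
python3 - <<'E'
from bt import *
st(); locate()
im=manip.read_camera('side'); cv2.imwrite('pics/side23.png',im)
im=manip.read_camera('top'); cv2.imwrite('pics/top23.png',im)
show('pics/side23.png','pics/s1.png','side',290,170,90,60,8,-.09)
E
```

```text
t 20.1 p [0.5441 0.1131 0.3323] F [ 0.07 -0.29 -1.33] w 0.451 jawyaw 0.0311 tilt y-axis [-0.0062  0.0904 -0.9959]
saddle x off mm 1.08 y 0.148 tilt -0.0703 tool tilt -0.0905
```

View pics/s1.png

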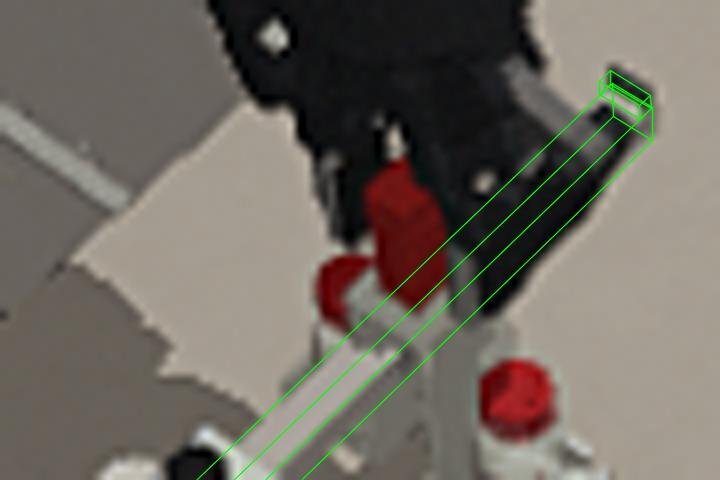

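carry_out([
  {"hand":0.1,"xyz":[0,0,0],"angular":[0,0,0]},
  {"hand":0.1,"xyz":[0,0,0],"angular":[0,0,0]},
  {"hand":0.1,"xyz":[0,0,0],"angular":[0,0,0]},
  {"hand":0.1,"xyz":[0,0,0],"angular":[0,0,0]},
  {"hand":0.1,"xyz":[0,0,0],"angular":[0,0,0]},
  {"hand":0.1,"xyz":[0,0,0],"angular":[0,0,0]},
  {"hand":0.1,"xyz":[0,0,0],"angular":[0,0,0]},
  {"hand":0.1,"xyz":[0,0,0],"angular":[0,0,0]},
])

```text
time: 21.0
eef_pos: [0.5441, 0.1131, 0.3323]
ee_rot: [0.738, -0.674, -0.009, 0.013]
force: [-0.1, -0.3, 0.2]
grip_width: 0.457
```

```bash
cat > tilt.py <<'E'
from bt import *
def ridge(src,n,c,guess):
    """dark ridge centroid near model position; iterates tilt"""
    im=cv2.cvtColor(cv2.imread(src),cv2.COLOR_BGR2GRAY).astype(float)
    u,v=proj(n,beamT([*BP,guess],[[0,c,.0105]]))[0]
    x0,y0=int(round(u)),int(round(v)); w=im[y0-7:y0+8,x0-7:x0+8]
    m=np.clip(95-w,0,None); ys,xs=np.mgrid[y0-7:y0+8,x0-7:x0+8]
    return (m*xs).sum()/m.sum(),(m*ys).sum()/m.sum(),(u,v),m.sum()
def tilts(src,n='side',guess=-.1,c=-.237):
    for _ in range(6):
        a=ridge(src,n,c,guess)
        vs=[proj(n,beamT([*BP,t],[[0,c,.0105]]))[0][1] for t in(guess-.01,guess+.01)]
        guess=guess+(a[1]-a[2][1])/((vs[1]-vs[0])/.02)
    return round(guess,4),[round(float(k),2) for k in a[:2]],int(a[3])
if __name__=='__main__':
    import sys
    print('side0',tilts('pics/side0.png',guess=.14)); print('side12',tilts('pics/side12.png',guess=-.14)); print('16',tilts('pics/side16.png',guess=-.14))
    for f in sys.argv[1:]: print(f,tilts(f,guess=-.08))
E
python3 - <<'E'
from bt import *
st()
im=manip.read_camera('side'); cv2.imwrite('pics/side24.png',im)
show('pics/side24.png','pics/s1.png','side',170,250,130,100,6,-.1)
E
python3 tilt.py pics/side2[0-4].png
```

```text
t 21.0 p [0.5441 0.1131 0.3323] F [-0.08 -0.26  0.16] w 0.457 jawyaw 0.031 tilt y-axis [-0.0061  0.0905 -0.9959]
side0 (np.float64(0.1356), [210.75, 313.45], 711)
side12 (np.float64(-0.1532), [216.48, 331.24], 514)
16 (np.float64(-0.1519), [216.42, 331.18], 489)
pics/side20.png (np.float64(-0.1311), [215.95, 330.18], 601)
pics/side21.png (np.float64(-0.1194), [215.34, 329.6], 578)
pics/side22.png (np.float64(-0.0775), [214.27, 327.41], 484)
pics/side23.png (np.float64(-0.1239), [215.56, 329.82], 548)
pics/side24.png (np.float64(-0.1513), [216.41, 331.15], 481)
```

View pics/s1.png

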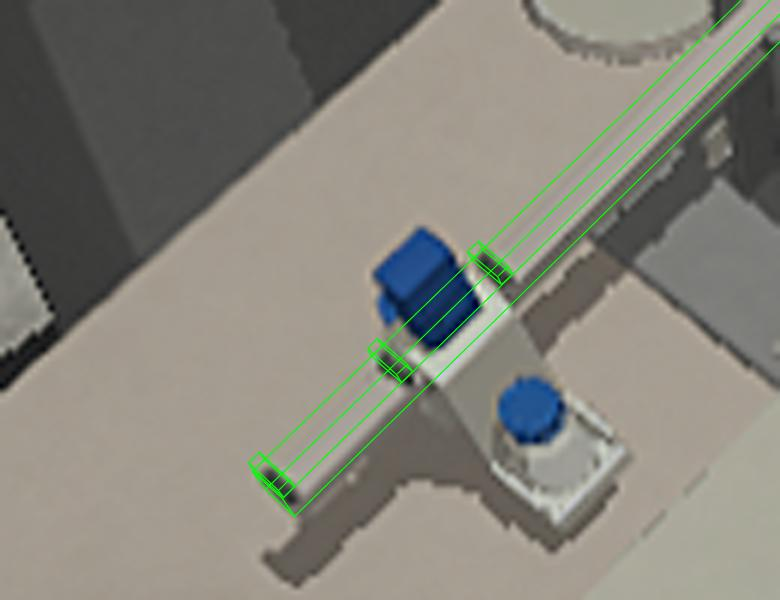

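```bash
python3 - <<'E'
from bt import *
t,r=tgt(.148,-.14,0,.1902,dx=.0012); plan(t,r,2)
show('pics/side24.png','pics/s1.png','side',290,150,90,80,8,-.14)
E
```

```text
dist mm [ -0.2 -10.9   9.1] rot deg [ 2.8  0.  -0.2]
0 [-0.01 -0.13 -0.13] [ 0.24  0.   -0.02]
1 [-0.01 -0.13 -0.12] [ 0.24  0.   -0.02]
```

View pics/s1.png

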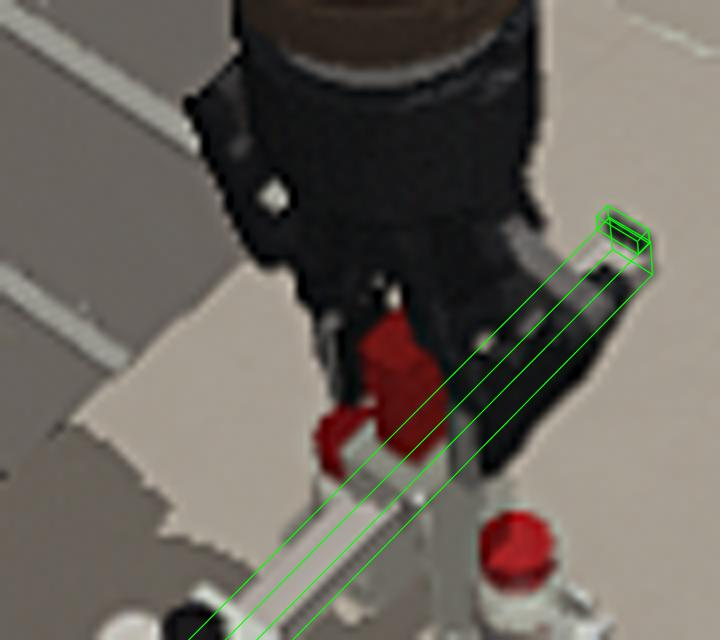

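```bash
cat >> bt.py <<'E'
def redy(uv,tilt,x=.0316):
    # beam y from observed +x red cap top centre (side cam), known tilt
    best=min(np.arange(.08,.22,.0005),key=lambda y:np.hypot(*(proj('side',beamT([*BP,tilt],[[x+.0015,y,.0075-.076+.057]]))[0]-uv)))
    e=proj('side',beamT([*BP,tilt],[[x+.0015,best,.0075-.076+.057]]))[0]-uv
    print('red y',round(best,4),'res px',e.round(2))
E
python3 - <<'E'
from bt import *
redy(np.array([290+515/8,150+540/8]),-.14)
im=cv2.imread('pics/side24.png')[205:235,340:370].astype(int)
m=(im[...,2]-im[...,1]>70); ys,xs=np.nonzero(m); print(xs.mean()+340,ys.mean()+205)
im=cv2.imread('pics/side22.png')[205:235,340:370].astype(int)
m=(im[...,2]-im[...,1]>70); ys,xs=np.nonzero(m); print(xs.mean()+340,ys.mean()+205)
redy(np.array([290+517/8,170+402/8]),-.075)
E
```

```text
red y 0.147 res px [-0.51 -0.6 ]
353.1159420289855 216.71014492753622
352.4179104477612 218.83582089552237
red y 0.147 res px [-0.76 -0.67]
```

carry_out([
  {"hand":0.1,"xyz":[0,-0.14,-0.12],"angular":[0.24,0,-0.02]},
  {"hand":0.1,"xyz":[0,-0.12,-0.11],"angular":[0.22,0,-0.02]},
  {"hand":0.1,"xyz":[0,0,0],"angular":[0,0,0]},
])

```text
time: 21.35
eef_pos: [0.5444, 0.1021, 0.3427]
ee_rot: [0.756, -0.655, -0.011, 0.011]
force: [0.4, -0.6, 0.4]
grip_width: 0.447
```

```bash
python3 - <<'E'
from bt import *
st(); locate()
t,r=tgt(.148,-.14,0,.1902,dx=.0012); plan(t,r,1)
E
```

```text
t 21.35 p [0.5444 0.1021 0.3427] F [ 0.44 -0.59  0.4 ] w 0.447 jawyaw 0.031 tilt y-axis [-0.0031  0.1428 -0.9897]
saddle x off mm 1.99 y 0.1488 tilt -0.1482 tool tilt -0.1433
dist mm [-0.6  0.  -1.2] rot deg [-0.2  0.1  0.1]
0 [-0.01  0.03 -0.  ] [-0.03  0.01  0.01]
```

carry_out([
  {"hand":0.4,"xyz":[0,0.02,0],"angular":[0,0,0]},
  {"hand":1,"xyz":[0,0,0],"angular":[0,0,0]},
  {"hand":1,"xyz":[0,0,0],"angular":[0,0,0]},
  {"hand":1,"xyz":[0,0,0],"angular":[0,0,0]},
], force=30)

```text
time: 21.75
eef_pos: [0.5445, 0.1017, 0.342]
ee_rot: [0.756, -0.655, -0.01, 0.011]
force: [-0.4, -1.2, 1.0]
grip_width: 0.185
```

```bash
python3 - <<'E'
from bt import *
st(); locate()
im=manip.read_camera('side'); cv2.imwrite('pics/side25.png',im)
slide(.149,-.14,.168,-.06,10,dx=.0015)
E
python3 tilt.py pics/side25.png
```

```text
t 21.75 p [0.5445 0.1017 0.342 ] F [-0.41 -1.18  0.98] w 0.185 jawyaw 0.0299 tilt y-axis [-0.0024  0.1428 -0.9897]
saddle x off mm 2.15 y 0.1483 tilt -0.1446 tool tilt -0.1433
0 [-0.001  0.032  0.09 ] [-0.08  0.    0.  ]
1 [-0.001  0.033  0.09 ] [-0.08  0.    0.  ]
2 [-0.001  0.033  0.09 ] [-0.08  0.    0.  ]
3 [-0.001  0.033  0.09 ] [-0.08  0.    0.  ]
4 [-0.001  0.034  0.09 ] [-0.08  0.    0.  ]
5 [-0.001  0.034  0.09 ] [-0.08  0.    0.  ]
6 [-0.001  0.034  0.09 ] [-0.08  0.    0.  ]
7 [-0.001  0.035  0.09 ] [-0.08  0.    0.  ]
8 [-0.001  0.035  0.09 ] [-0.08  0.    0.  ]
9 [-0.001  0.035  0.09 ] [-0.08  0.    0.  ]
side0 (np.float64(0.1356), [210.75, 313.45], 711)
side12 (np.float64(-0.1532), [216.48, 331.24], 514)
16 (np.float64(-0.1519), [216.42, 331.18], 489)
pics/side25.png (np.float64(-0.1439), [216.13, 330.8], 482)
```

carry_out([
  {"hand":1,"xyz":[0,0.04,0.06],"angular":[-0.08,0,0]},
  {"hand":1,"xyz":[0,0.04,0.09],"angular":[-0.08,0,0]},
  {"hand":1,"xyz":[0,0.04,0.09],"angular":[-0.08,0,0]},
  {"hand":1,"xyz":[0,0.04,0.09],"angular":[-0.08,0,0]},
  {"hand":1,"xyz":[0,0.04,0.09],"angular":[-0.08,0,0]},
  {"hand":1,"xyz":[0,0.04,0.09],"angular":[-0.08,0,0]},
  {"hand":1,"xyz":[0,0.03,0.09],"angular":[-0.08,0,0]},
  {"hand":1,"xyz":[0,0.03,0.09],"angular":[-0.08,0,0]},
  {"hand":1,"xyz":[0,0,0],"angular":[0,0,0]},
])

```text
time: 22.7
eef_pos: [0.5435, 0.1331, 0.3318]
ee_rot: [0.731, -0.683, -0.011, 0.011]
force: [1.5, -2.3, 0.4]
grip_width: 0.178
```

```bash
python3 - <<'E'
from bt import *
st(); locate()
im=manip.read_camera('side'); cv2.imwrite('pics/side26.png',im)
st()
E
python3 tilt.py pics/side26.png|tail -1
```

```text
t 22.7 p [0.5435 0.1331 0.3318] F [ 1.47 -2.31  0.36] w 0.178 jawyaw 0.0302 tilt y-axis [-8.000e-04  6.760e-02 -9.977e-01]
saddle x off mm 1.99 y 0.1635 tilt -0.0581 tool tilt -0.0677
t 22.75 p [0.5435 0.133  0.3319] F [0.01 0.15 0.5 ] w 0.179 jawyaw 0.0302 tilt y-axis [-7.000e-04  6.810e-02 -9.977e-01]
pics/side26.png (np.float64(-0.0575), [213.84, 326.29], 580)
```

carry_out([
  {"hand":0.7,"xyz":[0,0,0],"angular":[0,0,0]},
  {"hand":0.5,"xyz":[0,0,0],"angular":[0,0,0]},
  {"hand":0.3,"xyz":[0,0,0],"angular":[0,0,0]},
  {"hand":0.1,"xyz":[0,0,0],"angular":[0,0,0]},
  {"hand":-0.1,"xyz":[0,-0.05,0],"angular":[0,0,0]},
  {"hand":-0.1,"xyz":[0,-0.05,0],"angular":[0,0,0]},
  {"hand":-0.1,"xyz":[0,0,0],"angular":[0,0,0]},
  {"hand":-0.1,"xyz":[0,0,0],"angular":[0,0,0]},
  {"hand":-0.1,"xyz":[0,0,0],"angular":[0,0,0]},
  {"hand":-0.1,"xyz":[0,0,0],"angular":[0,0,0]},
])

```text
time: 23.75
eef_pos: [0.5435, 0.1327, 0.3366]
ee_rot: [0.731, -0.682, -0.011, 0.01]
force: [0.0, -0.0, -0.4]
grip_width: 0.552
```

```bash
python3 - <<'E'
from bt import *
st(); locate()
im=manip.read_camera('side'); cv2.imwrite('pics/side27.png',im)
st()
crop('pics/side27.png','pics/s1.png',290,150,90,80,8)
E
python3 tilt.py pics/side27.png|tail -1
```

```text
t 23.75 p [0.5435 0.1327 0.3366] F [ 0.02 -0.01 -0.38] w 0.552 jawyaw 0.03 tilt y-axis [-4.000e-04  7.030e-02 -9.975e-01]
saddle x off mm 2.1 y 0.1642 tilt -0.088 tool tilt -0.0704
t 23.8 p [0.5435 0.1327 0.3366] F [ 0.22 -0.33 -0.75] w 0.551 jawyaw 0.0301 tilt y-axis [-4.000e-04  7.030e-02 -9.975e-01]
pics/side27.png (np.float64(-0.0688), [213.95, 326.93], 554)
```

View pics/s1.png

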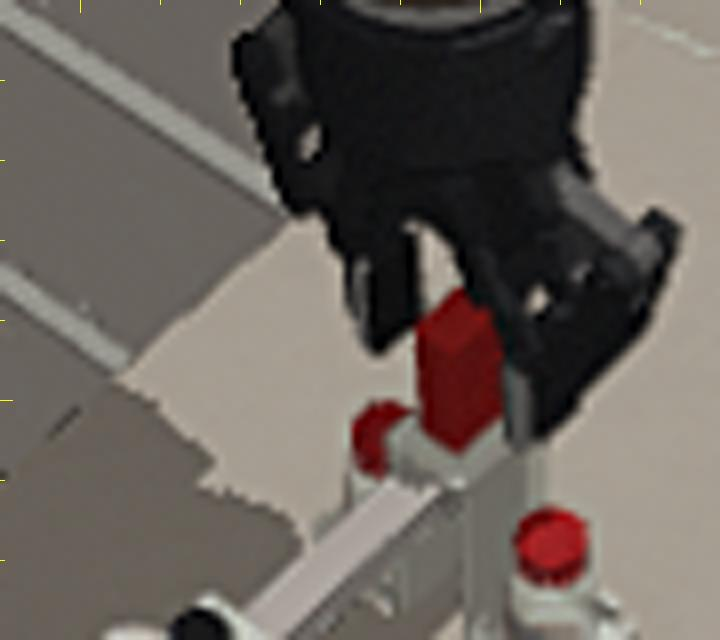

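```bash
python3 - <<'E'
from bt import *
t,r=tgt(.164,-.062,0.001,.1902,dx=.0015); plan(t,r,1)
redy(np.array([290+551/8,150+540/8]),-.06)
E
```

```text
dist mm [-0.3  1.8 -3.2] rot deg [-0.5  0.   0.1]
0 [-0.01  0.08  0.04] [-0.08  0.    0.02]
red y 0.161 res px [-1.04 -1.1 ]
```

carry_out([
  {"hand":-0.1,"xyz":[0,0.08,0.02],"angular":[-0.06,0,0.02]},
  {"hand":-0.1,"xyz":[0,0,0],"angular":[0,0,0]},
  {"hand":-0.1,"xyz":[0,0,0],"angular":[0,0,0]},
])

```text
time: 24.1
eef_pos: [0.5435, 0.1338, 0.333]
ee_rot: [0.729, -0.684, -0.01, 0.011]
force: [0.6, -0.7, 0.4]
grip_width: 0.551
```

```bash
python3 - <<'E'
from bt import *
im=manip.read_camera('side'); cv2.imwrite('pics/side28.png',im)
st(); locate()
E
python3 tilt.py pics/side28.png|tail -1
```

```text
t 24.15 p [0.5434 0.1338 0.3329] F [-0.91 -0.17  0.05] w 0.553 jawyaw 0.0302 tilt y-axis [-0.0029  0.0633 -0.998 ]
saddle x off mm 1.53 y 0.1635 tilt -0.0651 tool tilt -0.0633
pics/side28.png (np.float64(-0.0659), [213.84, 326.77], 509)
```

carry_out([
  {"hand":0.4,"xyz":[0,0,0],"angular":[0,0,0]},
  {"hand":1,"xyz":[0,0,0],"angular":[0,0,0]},
  {"hand":1,"xyz":[0,0,0],"angular":[0,0,0]},
  {"hand":1,"xyz":[0,0,0],"angular":[0,0,0]},
], force=30)

```text
time: 24.55
eef_pos: [0.5435, 0.1338, 0.333]
ee_rot: [0.729, -0.684, -0.01, 0.011]
force: [-0.0, 0.4, -0.3]
grip_width: 0.184
```

```bash
python3 - <<'E'
from bt import *
im=manip.read_camera('side'); cv2.imwrite('pics/side29.png',im)
st(); locate()
slide(.1635,-.062,.1718,0,6,dx=.0015)
E
python3 tilt.py pics/side29.png|tail -1
```

```text
t 24.6 p [0.5434 0.1338 0.333 ] F [-0.86  0.51  0.04] w 0.179 jawyaw 0.0302 tilt y-axis [-0.0029  0.0633 -0.998 ]
saddle x off mm 1.53 y 0.1635 tilt -0.0654 tool tilt -0.0633
0 [-0.001  0.045  0.086] [-0.1  0.  -0. ]
1 [-0.001  0.046  0.086] [-0.1  0.  -0. ]
2 [-0.001  0.046  0.086] [-0.1  0.  -0. ]
3 [-0.001  0.046  0.086] [-0.1  0.  -0. ]
4 [-0.001  0.047  0.087] [-0.1  0.  -0. ]
5 [-0.001  0.047  0.087] [-0.1  0.  -0. ]
pics/side29.png (np.float64(-0.0662), [213.86, 326.78], 511)
```

carry_out([
  {"hand":1,"xyz":[0,0.04,0.07],"angular":[-0.1,0,0]},
  {"hand":1,"xyz":[0,0.05,0.09],"angular":[-0.1,0,0]},
  {"hand":1,"xyz":[0,0.05,0.09],"angular":[-0.1,0,0]},
  {"hand":1,"xyz":[0,0.05,0.09],"angular":[-0.1,0,0]},
  {"hand":1,"xyz":[0,0.05,0.09],"angular":[-0.1,0,0]},
  {"hand":1,"xyz":[0,0.04,0.08],"angular":[-0.1,0,0]},
  {"hand":1,"xyz":[0,0,0],"angular":[0,0,0]},
])

```text
time: 25.3
eef_pos: [0.5428, 0.1562, 0.3212]
ee_rot: [-0.704, 0.71, 0.01, -0.011]
force: [0.2, -2.2, 0.1]
grip_width: 0.182
```

```bash
python3 - <<'E'
from bt import *
im=manip.read_camera('side'); cv2.imwrite('pics/side30.png',im)
st(); locate()
slide(.1718,0,.1718,0,1,dx=.0015)
plan(*tgt(.1718,0,0,.1902,.0015),1)
E
python3 tilt.py pics/side30.png|tail -1
```

```text
t 25.35 p [0.5428 0.1561 0.3214] F [ 0.79 -0.81  0.38] w 0.184 jawyaw 0.0299 tilt y-axis [-8.0e-04 -6.9e-03 -1.0e+00]
saddle x off mm 1.52 y 0.1715 tilt 0.0078 tool tilt 0.0069
0 [-0.005 -0.033 -0.028] [ 0.07  0.   -0.01]
dist mm [-0.2 -1.1  1.3] rot deg [ 0.4  0.  -0.1]
0 [-0.01 -0.03 -0.03] [ 0.07  0.   -0.01]
pics/side30.png (np.float64(0.0083), [212.22, 322.35], 482)
```

carry_out([
  {"hand":0.7,"xyz":[0,0,0],"angular":[0,0,0]},
  {"hand":0.5,"xyz":[0,0,0],"angular":[0,0,0]},
  {"hand":0.3,"xyz":[0,0,0],"angular":[0,0,0]},
  {"hand":0.1,"xyz":[0,0,0],"angular":[0,0,0]},
  {"hand":-0.1,"xyz":[0,-0.03,0],"angular":[0.05,0,0]},
  {"hand":-0.1,"xyz":[0,0,0],"angular":[0,0,0]},
  {"hand":-0.1,"xyz":[0,0,0],"angular":[0,0,0]},
  {"hand":-0.1,"xyz":[0,0,0],"angular":[0,0,0]},
  {"hand":-0.1,"xyz":[0,0,0],"angular":[0,0,0]},
  {"hand":-0.1,"xyz":[0,0,0],"angular":[0,0,0]},
  {"hand":-0.1,"xyz":[0,0,0],"angular":[0,0,0]},
  {"hand":-0.1,"xyz":[0,0,0],"angular":[0,0,0]},
])

```text
time: 26.55
eef_pos: [0.5428, 0.1561, 0.3232]
ee_rot: [0.707, -0.707, -0.01, 0.011]
force: [-0.4, 0.6, 0.1]
grip_width: 0.549
```

```bash
python3 - <<'E'
from bt import *
im=manip.read_camera('side'); cv2.imwrite('pics/side31.png',im)
im=manip.read_camera('top'); cv2.imwrite('pics/top31.png',im)
st(); locate()
show('pics/side31.png','pics/s1.png','side',190,160,200,190,4,0)
E
python3 tilt.py pics/side31.png|tail -1
```

```text
t 26.65 p [0.5428 0.1561 0.3232] F [-0.75 -0.48  0.07] w 0.549 jawyaw 0.0298 tilt y-axis [-5.e-04  1.e-03 -1.e+00]
saddle x off mm 1.66 y 0.1731 tilt -0.0026 tool tilt -0.001
pics/side31.png (np.float64(-0.0073), [212.61, 323.32], 629)
```

View pics/s1.png

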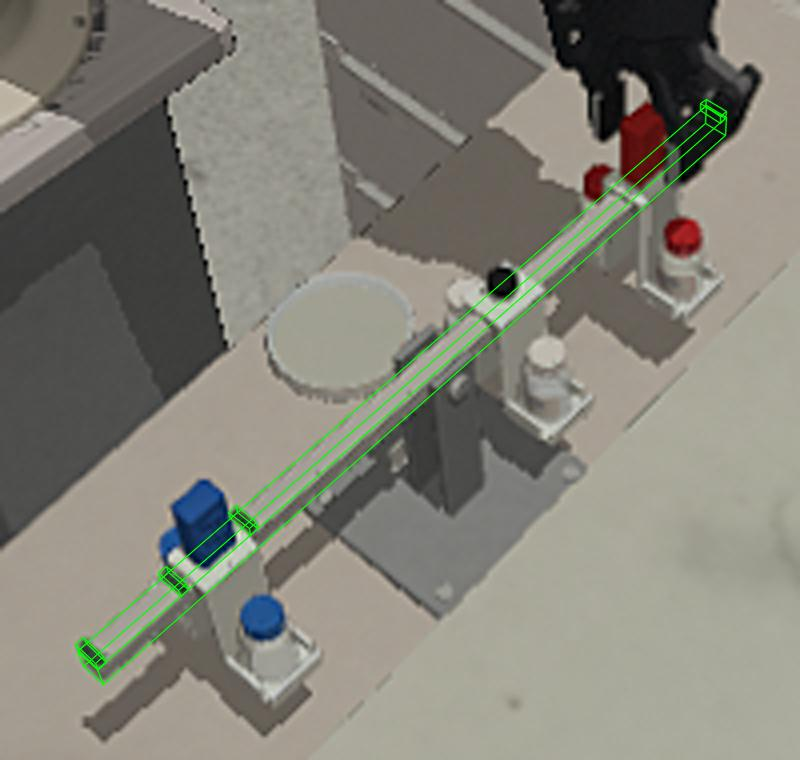

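The bar is level to within what I can measure. I'll back off straight up and check again.

carry_out([
  {"hand":-0.1,"xyz":[0,-0.2,0],"angular":[0,0,0]},
  {"hand":-0.2,"xyz":[0,-0.5,0],"angular":[0,0,0]},
  {"hand":-0.2,"xyz":[0,-0.8,0],"angular":[0,0,0]},
  {"hand":-0.2,"xyz":[0,-0.9,0],"angular":[0,0,0]},
  {"hand":-0.2,"xyz":[0,-0.5,-0.4],"angular":[0,0,0]},
  {"hand":-0.2,"xyz":[-0.4,-0.4,-0.4],"angular":[0,0,0]},
  {"hand":-0.2,"xyz":[-0.8,0,0],"angular":[0,0,0]},
  {"hand":-0.2,"xyz":[-0.8,0,0],"angular":[0,0,0]},
  {"hand":-0.2,"xyz":[-0.6,0,0],"angular":[0,0,0]},
  {"hand":-0.2,"xyz":[0,0,0],"angular":[0,0,0]},
  {"hand":-0.2,"xyz":[0,0,0],"angular":[0,0,0]},
  {"hand":-0.2,"xyz":[0,0,0],"angular":[0,0,0]},
])

```text
time: 27.85
eef_pos: [0.4359, 0.1191, 0.4667]
ee_rot: [0.708, -0.706, -0.012, 0.009]
force: [0.0, 0.1, -0.1]
grip_width: 0.601
```

```bash
cat > t2.py <<'E'
from tilt import *
import sys
def both(src):
    for n in('side',):
        for c in(-.237,.237): print(src,n,c,tilts(src.replace('side',n),n,0. if len(sys.argv)<3 else float(sys.argv[2]),c))
both(sys.argv[1])
E
python3 - <<'E'
from bt import *
im=manip.read_camera('side'); cv2.imwrite('pics/side32.png',im)
im=manip.read_camera('top'); cv2.imwrite('pics/top32.png',im)
st()
show('pics/side32.png','pics/s1.png','side',190,160,200,190,4,0)
E
python3 t2.py pics/side32.png; python3 t2.py pics/side12.png -.14;python3 t2.py pics/side0.png .14
```

```text
t 27.95 p [0.4362 0.1191 0.4662] F [-0.23  0.01  0.01] w 0.6 jawyaw 0.0296 tilt y-axis [ 0.0042  0.0019 -1.    ]
pics/side32.png side -0.237 (np.float64(-0.0085), [212.65, 323.4], 608)
pics/side32.png side 0.237 (np.float64(0.0097), [368.32, 187.93], 605)
pics/side12.png side -0.237 (np.float64(-0.1532), [216.48, 331.24], 514)
pics/side12.png side 0.237 (np.float64(-0.1205), [369.83, 179.43], 1375)
pics/side0.png side -0.237 (np.float64(0.1356), [210.75, 313.45], 711)
pics/side0.png side 0.237 (np.float64(0.1228), [366.57, 195.83], 858)
```

View pics/s1.png

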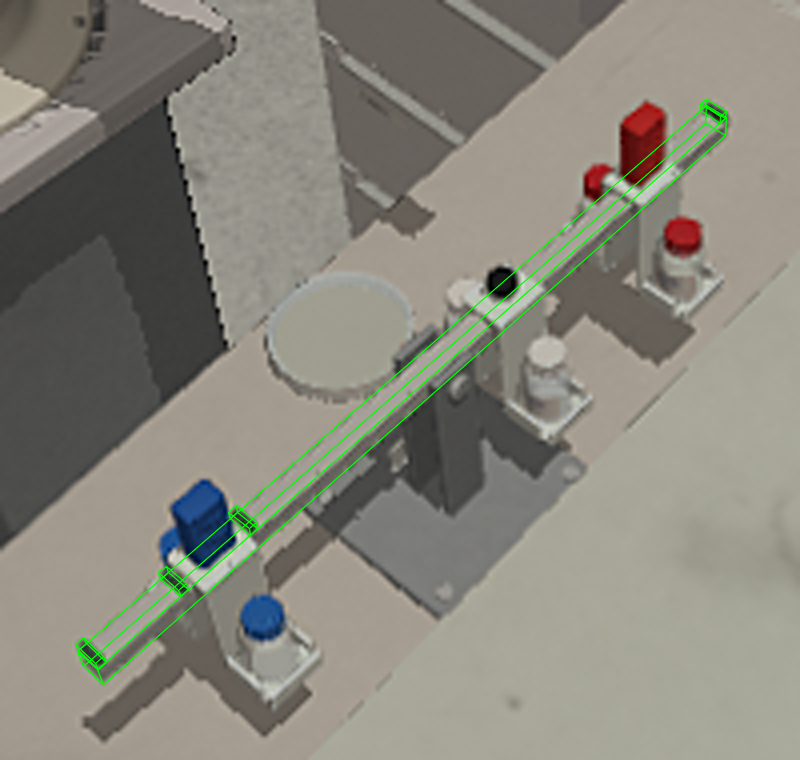

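View pics/top32.png

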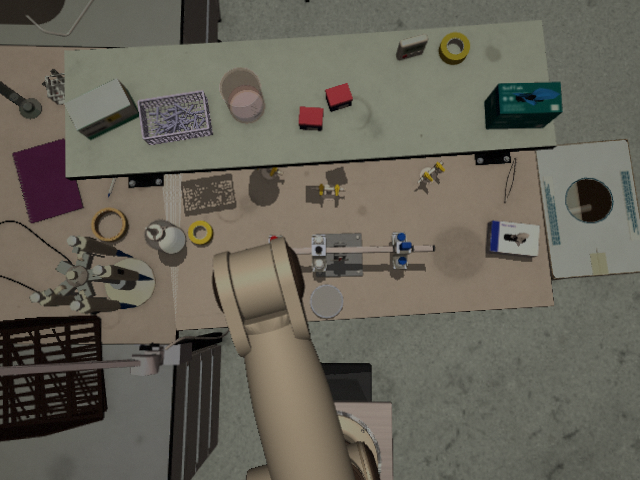

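```bash
python3 - <<'E'
from bt import *
st(); print(manip.finish_job()); st()
E
```

```text
t 27.95 p [0.4362 0.1191 0.4662] F [-0.23  0.01  0.01] w 0.6 jawyaw 0.0296 tilt y-axis [ 0.0042  0.0019 -1.    ]
the job is handed in; nothing more can be done
None
the job is handed in; nothing more can be done
```

The job was handed in at about 28 s. The bar is level, with all three carriers hanging on it and the gripper clear.

- **Blue:** I hung it in the notch, eased the right arm down in the grip and let go close to the right stop (about -0.13 rad). The last picture shows it seated between the two ridges.
- **Red:** I hung it at about y = 102 mm, next to the white carrier, and slid it outward along the bar in three stages to about 171 mm. It was never lifted off. Between stages I let go twice to read the tilt, each time while the bar still leaned right.

**Last checks:**
- **Level:** About a second after I backed away, the two bar ends read -0.009 and +0.010 rad, averaging about 0.001. That split is a camera offset, so level is good to roughly ±0.01 rad. It also matches the reading taken just before backing away.
- **Forces:** Wrist force in every reading I took stayed under about 4 N.
- **Bystanders:** By eye, the dish, yellow roll and manifold are where they started in the last pictures.

**Did not line up:** With the bar resting on its stops, the pictures read between -0.153 and +0.136 rad instead of ±0.14. The bar also sat 1 to 2 mm off my fitted model. I corrected for both using the known stop angles. My estimate of the balance point from the measured weights was 162 mm, about 10 mm short of where it actually levelled.

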